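# Unlock the grease-filter slide with the release pin

## Task

Take the blue-handled release pin out of its wooden stand, hold the recessed red button of the fume extractor's filter slide down with its tip and, with the button held down, push the slide all the way out towards the front. Work gently and touch the extractor only with the pin, leave the other things on the surface alone, and stand the pin back upright in its stand.

Things in the scene. Friction and masses are not known exactly. Their poses are not given: they have to be found in the camera images.
- pin_handle (a point): centre of the loose release pin's blue handle, half-way up it. Handle: 24 mm along this point's x, 16 mm along its y (grasp across these 16 mm), 52 mm tall (z). The pin's tip is 67 mm below this point. At the start the pin stands upright in the stand, its flange on the stand's top, turned up to 0.6 rad either way.
- stand_hole (a point): centre of the mouth of the hole in the top of the fixed light wooden stand, a block 60 x 60 mm and 44 mm tall. The hole is vertical, 14 mm square, 41 mm deep. With the pin home the flange lies on the block, and pin_handle is 31 mm above this point.
- recess (a point): fixed to the extractor: level with the box's top, above the centre of the slide's recess while the slide is closed. The slide comes out along this point's -x (z up), the recess with it. Recess: square vertical hole framed in yellow, 14 mm wide. How deep the slide sits differs each time and is not measured: the recess's mouth is 2 to 16 mm below this point.
- slide (a joint): travel of the grey filter slide (140 x 88 mm, 14 mm thick, dark mesh area in front, recess near its back end) out of the extractor, in m: 0 closed, 0.050 at its end stop. About 1 mm of play when locked. Once freed it moves against a steady 4 N of friction and stays where it is left.
- extractor: fixed white fume extractor, 200 mm long (x, front at -x), 230 mm wide, 64 mm tall, origin under its centre; the slide lies in a channel in its top, open to the front.
- pin: the release pin as a whole, 80 g; origin at its tip, z up the shank. From the tip up: steel shank 7 mm across and 36 mm long, round flange 22 mm across and 5 mm thick, blue handle 52 mm tall.
- jar: brown stoneware jar with black lid, 72 mm across, 87 mm tall, origin under its centre; leave alone.
- spice: small spice jar with yellow-brown cap, 42 mm across, 96 mm tall, origin under its centre; leave alone.
- salt: salt shaker, 44 mm across, 90 mm tall, origin under its centre; leave alone.
- turner: wooden spatula lying flat, 304 mm long, 54 mm wide, 8 mm thick; leave alone.
- button (a point): fixed to the extractor, 10 mm under the recess point. The slide's red button (11.6 mm across) lies 6 mm below the recess's mouth, moves with the slide, and has 6 mm of travel down to a hard stop; its spring takes 3 N at first, 6 N at the stop. Pressed 4.5 mm or more (5.3 N) it frees the slide. If it springs up on the way, hidden catches about every 15 mm stop the slide.

How it is judged (in metres and radians):
On the way, in this order (a step that is already met when the one before it is completed fails the run):
1. the pin is out of its stand (z of pin in the frame of stand_hole above 0.005 m), for 0.1 s.
2. the pin's tip is in the recess, pressing the button (x of pin in the frame of recess between -0.013 and 0.011 m and y of pin in the frame of recess between -0.01 and 0.01 m and z of pin in the frame of recess below -0.006 m and contact force between pin and extractor above 2.5 N and value of joint slide below 0.005 m), for 0.1 s.
3. the slide is pushed out by at least 44 of its 50 mm, the pin's tip in the recess (value of joint slide above 0.044 m and x of pin in the frame of recess between -0.062 and -0.034 m and y of pin in the frame of recess between -0.01 and 0.01 m and z of pin in the frame of recess below -0.006 m), for 0.05 s.
At the end, for the whole second after the job is handed in: The slide is out by more than 44 mm, and the released pin stands at rest in its stand, fully home (its tip more than 32 mm below the hole's mouth and within 7 mm of its axis) and upright within 0.12 rad (value of joint slide above 0.044 m and horizontal distance between pin and stand_hole below 0.007 m and z of pin in the frame of stand_hole below -0.032 m and angle between pin's own z axis and vertical below 0.12 rad and linear speed of pin below 0.02 m/s); the robot touches nothing.
It fails at once if the pin presses or pushes on the extractor, its slide or its button with more than 20 N (contact force between pin and extractor above 20 N).
It fails at once if the robot touches the extractor or its slide other than with the pin (contact force between any of the fingers, the arm and extractor above 1 N).
It fails at once if a bystander is moved by more than 20 mm (distance of any of jar, spice, salt, turner from where it was at the start of the episode above 0.02 m).
It also fails if it takes over 72 s, if anything falls off the work surface, if the arm or the gripper's body presses on something with over 40 N, if the wrist force passes 120 N, or if a joint passes its speed limit or range.

## Robot

A 6-joint arm with a two-finger parallel gripper is mounted at the origin on a cart in front of the work surface, level with it; the furniture and walls round the work are solid. World frame = base frame: x ahead of the robot, y to its left, z up, the work surface at z = 0. Lengths are in m, angles in degrees, forces in N, time in s.
With the tool pointing down it reaches from about 0.375 to 0.75 m from the base axis. Payload 9 kg.
Tool frame: the origin (TCP) lies midway between the tips of the shut fingers; the grasp point (between the pads) lies 19 mm behind it (env.grip_point_offset is the distance from the TCP to the grasp point, in m); x points along the fingers, y is the direction in which the jaws open and shut, and the axes are right-handed (so a half turn about x gives the same grasp; the last joint's range is limited). The gripper opens to 85 mm and grips with 20 to 120 N. Pads are 22 mm wide; open, the fingers measure 114 mm over their backs; the gripper's body (76 mm by 85 mm) begins 54 mm behind the grasp point. The pads swing forward as they close: fully open they stand 13 mm farther back than shut.
Start: joints at [-89.422, 5.964, 5.575, 89.605, 0, 77.527], TCP at [0.136, -0.585, 0.231] pointing down, gripper open.
Joint ranges: [-171.21, 171.21], [-48.23, 106.86], [-62.78, 66.21], [-105.2, 120.99], [-86.42, 89.51], [-180, 180]. Speed limits (degrees/s): [127.2, 127.2, 147.25, 180, 180, 180].

## Interface

Orientations are given as [roll, pitch, yaw] about the fixed x, y, z axes, in that order (R = Rz(yaw) Ry(pitch) Rx(roll)).
In Python, from workcell import env gives the robot as it stands. The module is installed in compiled form; this text tells all that it offers.
- The arm moves only by the tool drive_tool, never from a script. Its argument "steps" is a list of rows, each an object of numbers: "dx", "dy", "dz": the shift along the world's x, y, z in m; "ax", "ay", "az": the turn, a rotation vector about the world's x, y, z in degrees. A call has 1 to 8 rows; each row shifts and turns the pose as measured when the row begins; what a row does not reach is not made up. A row lasts 1/12 s, in which the tool goes at most 41.7 mm and 7.16 degrees, less where a joint would pass 70% of its speed; a pose out of reach is approached as far as the arm can. A call is refused whole if a number of a shift passes 0.0417 or a number of a turn 7.16, either way. A call with a gripper value outside its range is refused whole. "gripper" is the closure, from 0 (fully open) to 1 (shut), set as the call begins (left out, the last holds). The fingers move at their own pace and stop on an object; "newtons" is the grip in N (left out, the last holds). Time passes only in rows, so rows that do not move let the fingers close. It gives the time, the measured TCP pose, the force and the opening at its end, in the units of the state.
- env.read_state(): the state, without advancing time (a new reading comes with each control period).
- env.read_camera(name): name is "side" or "top"; returns the picture (420x560x3 uint8, red, green, blue); there is no depth.
- env.camera_params(name): a dict with "camera_matrix" (3x3 intrinsics, pixels), "xyz" and "orientation" of the camera in the world. Camera axes: x right, y down, z forward; pixel columns grow to the right and rows downward; lengths in m; the calibration is good to about 2 mm. A picture is of the moment at which its call begins. camera_params takes no time and is no camera call.
- env.sign_off(): hands the job in, once; it reports no verdict.
Trained networks look in the newest picture that a camera, given by its name, has taken for a name from the list of things; names that differ only in an ending like _2 or _b are one class to them, and where a whole thing is asked for, a point or a joint stands for the part that bears it (a point fixed in the world has none). Each returns a list of dicts, best first, with "p" (0 to 1); they miss things now and then, are a little off and sometimes report something else, mostly with a low value. They report only what shows in the picture. A call takes as long as a camera call.
- env.look_for(name, camera): "location" ([column, row] in pixels, amid what is visible of it).
- env.silhouettes(name, camera): "region" (420x560 bool, what is visible of it) and "location" ([column, row] in pixels, amid what is visible of it).
The state is a dict: "time": time; "q": joint angles; "qvel": joint speeds; "effort": joint torques, N m; "position": TCP position; "ee_rot": TCP orientation; "contact_force": force on the tool from outside, world axes, zero at the start; "moment": the same for the moment, N m; "finger_gap": opening from 0.0 (shut) to 1.0 (fully open).
Only numpy, scipy, OpenCV 4.12 (cv2) and the standard library are available. Lean on these libraries where they do the work, as an engineer would, in place of code of your own. Each camera call takes 0.05 s, during which the arm holds its last target. There are 200 camera calls.

## Working session

There is one attempt and no reset: what is moved stays moved. The work goes in short steps, Python scripts to look and compute and a tool call to move; the robot and the scene stay as the last step left them, time stands still between calls to the robot, and variables do not carry over. Pictures are saved under pics/ and viewed, about 8 in all and at most 12, crops included, and the job is handed in when it is done.

Besides the shell and the picture viewer there is one more tool, called as name(argument=value, ...) on one line, values as JSON. drive_tool: Moves the arm, as the interface text tells. Its arguments: {"type":"object","properties":{"steps":{"type":"array","items":{"type":"object","properties":{"dx":{"type":"number"},"dy":{"type":"number"},"dz":{"type":"number"},"ax":{"type":"number"},"ay":{"type":"number"},"az":{"type":"number"}}}},"gripper":{"type":"number"},"newtons":{"type":"number"}},"required":["steps"]}

```bash
mkdir -p pics
cat > h.py <<'E'
import numpy as np, cv2
from scipy.spatial.transform import Rotation as R
from workcell import env
def cam(n):
    c=env.camera_params(n); K=np.array(c["camera_matrix"]); o=np.array(c["orientation"],float)
    Rm=o if o.shape==(3,3) else R.from_euler('xyz',o,degrees=True).as_matrix()
    return K,np.array(c["xyz"]),Rm
def ray(n,px):
    K,t,Rm=cam(n); d=Rm@np.linalg.inv(K)@np.array([px[0],px[1],1.]); return t,d/np.linalg.norm(d)
def atz(n,px,z):
    t,d=ray(n,px); return t+d*(z-t[2])/d[2]
def proj(n,P):
    K,t,Rm=cam(n); p=K@(Rm.T@(np.array(P)-t)); return p[:2]/p[2]
def tri(p1,p2):
    a,d=ray("side",p1); b,e=ray("top",p2)
    s=np.linalg.lstsq(np.c_[d,-e],b-a,rcond=None)[0]
    return (a+d*s[0]+b+e*s[1])/2, np.linalg.norm(a+d*s[0]-b-e*s[1])
def save(n,f,crop=None,s=1):
    im=env.read_camera(n)
    cv2.imwrite("pics/raw_"+f,im[:,:,::-1])
    o=im if crop is None else im[crop[1]:crop[3],crop[0]:crop[2]]
    o=cv2.resize(o,None,fx=s,fy=s,interpolation=cv2.INTER_CUBIC); cv2.imwrite("pics/"+f,o[:,:,::-1]); return im
E
python3 - <<'E'
from h import *
for n in("side","top"):
    im=save(n,n+"0.png",s=1.42); c=cam(n); print(n,c[1].round(3),c[0].round(1).tolist(),c[2].round(3).tolist())
    for k in("pin_handle","stand_hole","recess","button","extractor","jar","spice","salt","turner"):
        print(k,[(np.round(d["location"],1).tolist(),round(d["p"],2)) for d in env.look_for(k,n)[:2]])
print(env.read_state())
E
```

```text
side [0.025 0.944 0.84 ] [[485.9, 0.0, 285.3], [0.0, 485.9, 208.7], [0.0, 0.0, 1.0]] [[-0.889, -0.276, 0.365], [-0.457, 0.531, -0.713], [0.003, -0.801, -0.599]]
pin_handle [([258.4, 285.2], 0.56)]
stand_hole [([259.7, 307.0], 0.82)]
recess [([283.6, 220.8], 0.55)]
button [([283.0, 218.8], 0.88), ([297.6, 215.2], 0.39)]
extractor [([285.7, 220.4], 0.58)]
jar [([199.6, 283.4], 0.96)]
spice [([357.6, 189.3], 0.52)]
salt []
turner [([185.9, 332.2], 0.62)]
top [0.304 0.041 1.389] [[521.4, 0.0, 281.3], [0.0, 521.4, 205.9], [0.0, 0.0, 1.0]] [[-0.016, -0.992, 0.124], [-1.0, 0.016, -0.0], [-0.002, -0.124, -0.992]]
pin_handle [([177.8, 226.1], 0.64)]
stand_hole [([179.7, 231.3], 0.8)]
recess [([293.7, 198.1], 0.84)]
button [([292.0, 195.3], 0.78)]
extractor [([289.7, 195.0], 0.87), ([177.5, 229.0], 0.48)]
jar [([178.5, 176.4], 0.6)]
spice [([382.4, 238.4], 0.64)]
salt [([407.8, 236.9], 0.86)]
turner [([137.1, 188.3], 0.66)]
{'time': 1.0, 'q': array([-8.94207044e+01,  5.96580771e+00,  5.57387017e+00,  8.96051062e+01,
       -1.64370580e-03,  7.75278949e+01]), 'qvel': array([-0.02576712,  0.12092165,  0.06249382, -0.0215922 , -0.00286159,
       -0.00169131]), 'effort': array([-8.88183786e-04, -5.56760824e+01,  5.03781760e+01,  3.03249453e-04,
       -2.53618055e-04, -2.00786246e-06]), 'position': array([ 0.13550795, -0.58451678,  0.23130752]), 'ee_rot': array([  48.45388667,   89.99661746, -118.49471266]), 'contact_force': array([-0.4256302 , -0.06971447, -0.35610507]), 'moment': array([-0.05857945, -0.01887255, -0.03173453]), 'finger_gap': 0.9999355985345747}
```

View pics/side0.png

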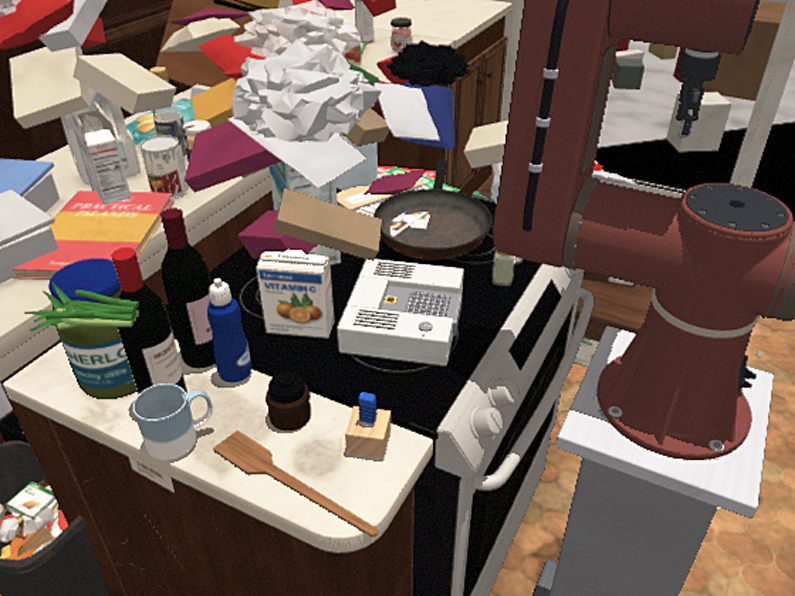

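View pics/top0.png

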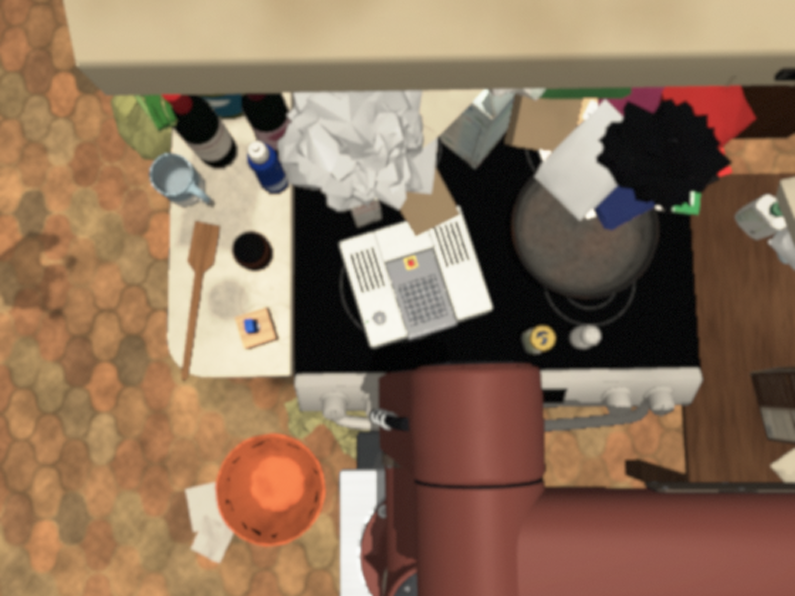

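Side view: pin at about (259,290) native, stand beneath it, extractor recess at about (275,211). Top view: pin handle (177,230), recess (289,185). The network locations are off by up to 10 px, so I'll refine by colour.

```bash
cat >> h.py <<'E'
def blob(im,lo,hi,box):
    hsv=cv2.cvtColor(im,cv2.COLOR_RGB2HSV); m=cv2.inRange(hsv,lo,hi); k=np.zeros_like(m); x0,y0,x1,y1=box; k[y0:y1,x0:x1]=1; m=m*k
    n,l,s,c=cv2.connectedComponentsWithStats(m); i=1+np.argmax(s[1:,4]); return c[i],s[i],l==i
BLUE=((100,120,40),(130,255,255)); YEL=((20,120,120),(35,255,255)); WOOD=((8,50,90),(24,170,255));
E
python3 - <<'E'
from h import *
S=cv2.imread("pics/raw_side0.png")[:,:,::-1].copy(); T=cv2.imread("pics/raw_top0.png")[:,:,::-1].copy()
bs={"side":(235,265,285,330),"top":(160,212,200,250)}; rb={"side":(262,200,290,222),"top":(278,175,300,196)}
for n,im in(("side",S),("top",T)):
    for nm,r,b in(("blue",BLUE,bs[n]),("yel",YEL,rb[n]),("wood",WOOD,bs[n])):
        c,s,m=blob(im,*r,b); print(n,nm,c.round(1),s)
        if nm=="wood":
            q=cv2.boxPoints(cv2.minAreaRect(np.argwhere(m)[:,::-1].astype(np.float32))); print(q.round(1).tolist())
a=cv2.resize(S[195:345,180:340],None,fx=4,fy=4,interpolation=cv2.INTER_CUBIC)
a=cv2.resize(S[175:325,235:335],None,fx=4,fy=4,interpolation=cv2.INTER_CUBIC)
b=cv2.resize(T[140:255,165:265],None,fx=4,fy=4,interpolation=cv2.INTER_CUBIC)
b2=cv2.resize(T[140:260,160:260],None,fx=4,fy=4,interpolation=cv2.INTER_CUBIC)
b3=cv2.resize(T[140:260,235:350],None,fx=3.4,fy=3.4,interpolation=cv2.INTER_CUBIC)
w=np.zeros((600,800,3),np.uint8); w[:600,:400]=a
c=cv2.resize(T[205:255,155:205],None,fx=4,fy=4,interpolation=cv2.INTER_CUBIC)
w[:200,400:600]=c; w[200:200+b3.shape[0]-8,400:400+b3.shape[1]]=b3[:400]
cv2.imwrite("pics/z.png",w[:,:,::-1])
E
```

```text
side blue [258.3 286.1] [252 276  13  22 241]
side yel [277.  210.2] [274 209   6   5  12]
side wood [259.  306.2] [243 286  34  39 877]
[[239.89999389648438, 319.3999938964844], [247.10000610351562, 283.3999938964844], [277.70001220703125, 289.5], [270.5, 325.5]]
top blue [176.  229.3] [173 226   7   8  51]
top yel [286.5 184.6] [286 182   3   7   8]
top wood [178.8 229. ] [160 212  37  35 738]
[[157.10000610351562, 214.5], [187.1999969482422, 205.39999389648438], [197.60000610351562, 239.8000030517578], [167.5, 248.89999389648438]]
```

View pics/z.png

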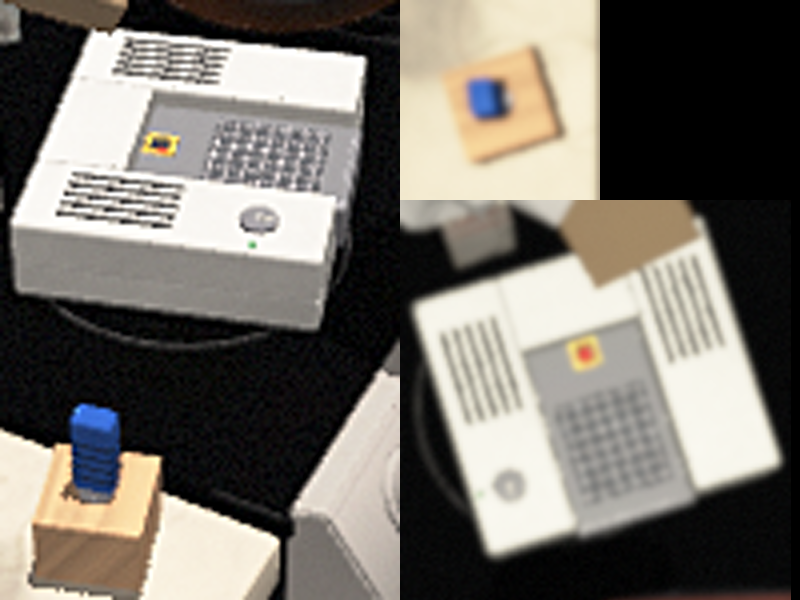

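The zoomed view shows the extractor top corners, the recess frame (side (275.3,211.3), top (289.4,184.7)), the stand's top corners and the handle clearly. A cardboard piece hangs over the extractor's back, so I'll need its height. Next I'll fit the models.

```bash
cat > fit.py <<'E'
from h import *
from scipy.optimize import least_squares, differential_evolution
def fitrect(L,W,z,so,to,x0):
    # order: front-left, front-right, back-right, back-left ; None = unseen
    c=np.array([[-L/2,W/2],[-L/2,-W/2],[L/2,-W/2],[L/2,W/2]])
    def res(p):
        r=[]
        for q,(i) in zip(c,range(4)):
            w=[p[0]+np.cos(p[2])*q[0]-np.sin(p[2])*q[1],p[1]+np.sin(p[2])*q[0]+np.cos(p[2])*q[1],z]
            for n,o in(("side",so),("top",to)):
                if o[i]: r+=list(proj(n,w)-o[i])
        return np.array(r)
    s=least_squares(res,x0); return s.x,res(s.x)
if __name__=="__main__":
    e,r=fitrect(.2,.23,.064,[(318.25,231.25),(326.25,190),(260,183),(238.75,230)],[(261.5,243.8),(346.2,217.4),None,(238.8,171.8)],[.45,0,-.25])
    print("extr",e.round(4),np.degrees(e[2]),r.round(1))
    st,r=fitrect(.06,.06,.044,[(270,309.5),(275,290),(249.25,286.25),(243,304.5)],[(173.75,245.75),(193.75,238.75),(187.5,216.25),(165.75,223.5)],[.25,.28,-.25])
    print("stand",st.round(4),np.degrees(st[2]),r.round(1))
    P,g=tri((275.25,211.25),(289.4,184.7)); print("recess",P.round(4),g)
    for z in(.05,.056,.062): print(z,atz("side",(275.25,211.25),z).round(4),atz("top",(289.4,184.7),z).round(4))
    v=P-[e[0],e[1],0]; print("local",(R.from_euler('z',-e[2]).apply(v)).round(4))
    B,g=tri((267,178),(293.8,165.6)); print("box corner",B.round(3),g)
    S=cv2.imread("pics/raw_side0.png")[:,:,::-1].copy(); T=cv2.imread("pics/raw_top0.png")[:,:,::-1].copy()
    ms={"side":blob(S,*BLUE,(235,265,285,330))[2],"top":blob(T,*BLUE,(160,212,200,250))[2]}
    u=np.array([[x,y,z] for x in(-.012,.012) for y in(-.008,.008) for z in(.049,.101)])
    def cost(p):
        w=R.from_euler('z',p[2]).apply(u)+[p[0],p[1],0]; t=0
        for n in ms:
            h=cv2.convexHull(np.array([proj(n,q) for q in w],np.float32)*16).astype(np.int32)
            k=np.zeros((420,560),np.uint8); cv2.fillConvexPoly(k,h,1,shift=4)
            k=k>0; t+=1-(k&ms[n]).sum()/(k|ms[n]).sum()
        return t
    b=[(st[0]-.012,st[0]+.012),(st[1]-.012,st[1]+.012)]
    s=differential_evolution(cost,b+[(st[2]-np.pi/2,st[2]+np.pi/2)],seed=1,maxiter=60); print("pin",s.x.round(4),np.degrees(s.x[2]),s.fun)
    for a in np.arange(-75,76,10):
        q=differential_evolution(lambda p:cost([p[0],p[1],np.radians(a)]),b,seed=1,maxiter=12,popsize=8); print(a,round(q.fun,3),q.x.round(4))
E
python3 fit.py
```

```text
extr [0.5008 0.011  0.3029] 17.35738375597588 [-0.4  7.1  0.5  1.   1.2 -3.3  1.4 -0.9 -1.4 -3.1  0.4 -0.6 -0.8 -0.6]
stand [0.4123 0.307  0.2996] 17.165536174316223 [ 1.  -1.6 -3.  -0.5  1.2 -2.1 -0.7 -0.8  1.  -1.7 -1.2 -0.3  0.8 -0.3
 -1.6 -0.3]
recess [0.5284 0.0186 0.0443] 0.0016427162325947874
0.05 [0.5257 0.0254 0.05  ] [0.5267 0.0184 0.05  ]
0.056 [0.5219 0.0323 0.056 ] [0.5257 0.0185 0.056 ]
0.062 [0.5181 0.0393 0.062 ] [0.5247 0.0186 0.062 ]
local [ 0.0286 -0.001   0.0443]
box corner [0.559 0.008 0.137] 0.0006516737909906939Traceback (most recent call last):
  File "fit.py", line 34, in <module>
    s=differential_evolution(cost,b+[(st[2]-np.pi/2,st[2]+np.pi/2)],seed=1,maxiter=60); print("pin",s.x.round(4),np.degrees(s.x[2]),s.fun)
    return fun(*args, **kwargs)
    ret = solver.solve()
    next(self)
    ~~~~^^^^^^
    energy = self.func(parameters)
    return self.f(x, *self.args)
           ~~~~~~^^^^^^^^^^^^^^^
  File "fit.py", line 29, in cost
    h=cv2.convexHull(np.array([proj(n,q) for q in w],np.float32)*16).astype(np.int32)
                               ~~~~^^^^^
  File "h.py", line 13, in proj
    K,t,Rm=cam(n); p=K@(Rm.T@(np.array(P)-t)); return p[:2]/p[2]
           ~~~^^^
  File "h.py", line 5, in cam
    c=env.camera_params(n); K=np.array(c["camera_matrix"]); o=np.array(c["orientation"],float)
ValueError: time passes only in moves, steps and waits
```

```bash
sed -i 's/^def cam(n):/import functools\n@functools.cache\ndef cam(n):/' h.py
cat > t.py <<'E'
from h import *
for k,a,b in(("FL",(318.25,231.25),(261.5,243.8)),("FR",(326.25,190),(346.2,217.4)),("BL",(238.75,230),(238.8,171.8)),
 ("sFL",(270,309.5),(173.75,245.75)),("sFR",(275,290),(193.75,238.75)),("sBR",(249.25,286.25),(187.5,216.25)),("sBL",(243,304.5),(165.75,223.5))):
    P,g=tri(a,b); print(k,P.round(4),round(g,4),"top@z",atz("top",b,.064 if k[0]!='s' else .044).round(4))
E
python3 t.py; timeout 500 python3 fit.py
```

```text
FL [0.3718 0.091  0.0865] 0.0014 top@z [0.3736 0.0921 0.064 ]
FR [ 0.4399 -0.1256  0.0543] 0.003 top@z [ 0.4374 -0.1249  0.064 ]
BL [0.5622 0.1495 0.0607] 0.0029 top@z [0.5603 0.1486 0.064 ]
sFL [0.3766 0.3224 0.033 ] 0.0058 top@z [0.3733 0.319  0.044 ]
sFR [0.3931 0.2696 0.0367] 0.0046 top@z [0.3905 0.2675 0.044 ]
sBR [0.4515 0.2861 0.0362] 0.0033 top@z [0.4491 0.284  0.044 ]
sBL [0.4335 0.3421 0.0395] 0.0042 top@z [0.4312 0.3402 0.044 ]
extr [0.5008 0.011  0.3029] 17.35738375597588 [-0.4  7.1  0.5  1.   1.2 -3.3  1.4 -0.9 -1.4 -3.1  0.4 -0.6 -0.8 -0.6]
stand [0.4123 0.307  0.2996] 17.165536174316223 [ 1.  -1.6 -3.  -0.5  1.2 -2.1 -0.7 -0.8  1.  -1.7 -1.2 -0.3  0.8 -0.3
 -1.6 -0.3]
recess [0.5284 0.0186 0.0443] 0.0016427162325947874
0.05 [0.5257 0.0254 0.05  ] [0.5267 0.0184 0.05  ]
0.056 [0.5219 0.0323 0.056 ] [0.5257 0.0185 0.056 ]
0.062 [0.5181 0.0393 0.062 ] [0.5247 0.0186 0.062 ]
local [ 0.0286 -0.001   0.0443]
box corner [0.559 0.008 0.137] 0.0006516737909906939
pin [0.4154 0.3089 0.5946] 34.0665751840896 0.7323426573426572
-75 0.816 [0.4148 0.3082]
-65 0.882 [0.415  0.3087]
-55 0.909 [0.416  0.3062]
-45 0.808 [0.4176 0.3062]
-35 0.783 [0.4157 0.3083]
-25 0.789 [0.4158 0.31  ]
-15 0.796 [0.4163 0.3093]
-5 0.832 [0.4172 0.3083]
5 0.842 [0.4163 0.3097]
15 0.822 [0.415  0.3073]
25 0.773 [0.4133 0.3115]
35 0.749 [0.4155 0.3088]
45 0.77 [0.4154 0.3097]
55 0.771 [0.4156 0.3109]
65 0.789 [0.4141 0.308 ]
75 0.802 [0.4131 0.3093]
```

```bash
cat > pinfit.py <<'E'
from h import *
from scipy.optimize import minimize
S=cv2.imread("pics/raw_side0.png")[:,:,::-1].astype(float); T=cv2.imread("pics/raw_top0.png")[:,:,::-1].astype(float)
bx={"side":(245,270,275,305),"top":(165,218,192,242)}
u=np.array([[x,y,z] for x in(-.012,.012) for y in(-.008,.008) for z in(.049,.101)])
al={}
for n,I in(("side",S),("top",T)):
    x0,y0,x1,y1=bx[n]; c=I[y0:y1,x0:x1]; hue=(c[...,2]-c[...,0])/(c.sum(2)+1); al[n]=np.clip((hue-0.05)/0.3,0,1)
def render(n,w,sig):
    x0,y0,x1,y1=bx[n]; q=(np.array([proj(n,a) for a in w])-[x0-.5,y0-.5])*8
    k=np.zeros(((y1-y0)*8,(x1-x0)*8),np.float32); cv2.fillConvexPoly(k,cv2.convexHull(q.astype(np.float32)).astype(np.int32),1.)
    return cv2.resize(cv2.GaussianBlur(k,(0,0),sig*8),(x1-x0,y1-y0),interpolation=cv2.INTER_AREA)
def cost(p,a):  # per-view pixel offset for calibration is absorbed by p[2:4] (side)
    w=R.from_euler('z',a).apply(u)+[p[0],p[1],0]; w2=w+[p[2],p[3],0]
    return ((render("top",w,1.0)-al["top"])**2).sum(), ((render("side",w2,.6)-al["side"])**2).sum()
for a in range(-60,121,10):
    f=lambda p:sum(cost(p,np.radians(a))); best=minimize(f,[.414,.307,0,0],method="Nelder-Mead",options=dict(initial_simplex=np.array([[.414,.307,0,0]]*5)+np.vstack([np.zeros(4),np.eye(4)*.004]),maxiter=150))
    print(a,np.round(cost(best.x,np.radians(a)),2),best.x.round(4))
ims=[cv2.resize(I[b[1]:b[3],b[0]:b[2]].astype(np.uint8),(390,450),interpolation=cv2.INTER_NEAREST) for I,b in((S,bx["side"]),(T,bx["top"]))]
cv2.imwrite("pics/pinz.png",np.hstack(ims)[:,:,::-1])
E
timeout 500 python3 pinfit.py
```

```text
-60 [ 36.91 109.57] [0.4126 0.3071 0.0034 0.0015]
-50 [35.76 89.35] [0.4133 0.3065 0.0022 0.0028]
-40 [34.08 66.91] [0.4135 0.3067 0.0019 0.0028]
-30 [30.87 57.92] [0.4138 0.3066 0.0015 0.0027]
-20 [29.35 56.81] [0.4133 0.3075 0.0018 0.002 ]
-10 [32.47 56.63] [0.4143 0.3068 0.0011 0.0021]
0 [34.17 55.03] [0.4143 0.3074 0.0008 0.0023]
10 [34.9  51.02] [0.4122 0.3066 0.0026 0.0032]
20 [34.01 48.41] [0.4133 0.3068 0.0015 0.0028]
30 [32.42 50.4 ] [0.4136 0.3068 0.0012 0.0031]
40 [30.58 51.98] [0.4136 0.3077 0.0015 0.0023]
50 [29.33 57.61] [0.4141 0.3077 0.0009 0.0022]
60 [28.2  63.31] [0.4141 0.308  0.0006 0.0013]
70 [29.41 65.67] [0.4139 0.3068 0.0011 0.0027]
80 [31.96 64.43] [0.4132 0.3075 0.0022 0.001 ]
90 [33.52 64.17] [0.4132 0.306  0.0023 0.0023]
100 [35.46 69.43] [0.4132 0.3054 0.0021 0.0029]
110 [36.94 85.45] [0.4138 0.306  0.0013 0.0031]
120 [ 36.91 109.57] [0.4126 0.3071 0.0034 0.0015]
```

View pics/pinz.png

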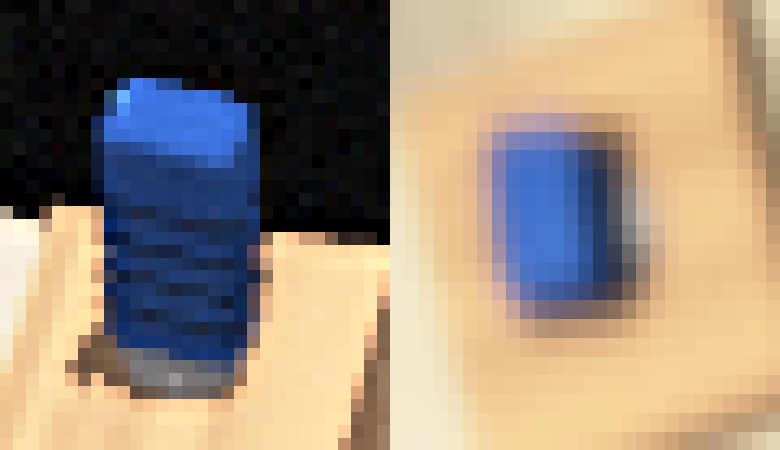

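The top view shows the handle's long side within 10–17° of world x. The side view's edge slope gives about 17°, parallel to the stand and the extractor. Now I'll check the cardboard's height and the grasp poses.

```bash
cat > t2.py <<'E'
from h import *
for t in((415,233),(458,208),(403,222)):
    for s in((380,222),(380,257),(283,190),(272,225)):
        P,g=tri(np.array(s)/1.4196,np.array(t)/1.4196); print(t,s,P.round(3),"gap",round(g,4))
st=env.read_state(); R0=R.from_euler('xyz',st["ee_rot"],degrees=True); print(R0.as_matrix().round(3).tolist())
for sg in(1,-1):
  for tilt in(0,25):
    y=sg*np.array([np.cos(np.radians(107)),np.sin(np.radians(107)),0]); f=np.array([np.cos(np.radians(17)),np.sin(np.radians(17)),0])
    x=np.array([0,0,-1])*np.cos(np.radians(tilt))+f*np.sin(np.radians(tilt)); M=np.c_[x,y,np.cross(x,y)]
    print(sg,tilt,"rotvec world",(R.from_matrix(M)*R0.inv()).as_rotvec(degrees=True).round(1),"TCP for grasp at pin", (np.array([.414,.308,.075])+env.grip_point_offset*x).round(4))
E
python3 t2.py
python3 - <<'E'
import cv2,numpy as np
S=cv2.imread("pics/raw_side0.png"); T=cv2.imread("pics/raw_top0.png")
a=cv2.resize(S[110:240,180:340],(790,640*79//79),interpolation=cv2.INTER_CUBIC)[:,:]
a=cv2.resize(S[115:215,180:310],(400,308),interpolation=cv2.INTER_CUBIC); b=cv2.resize(T[90:190,230:360],(400,308),interpolation=cv2.INTER_CUBIC)
cv2.imwrite("pics/box.png",np.hstack([a,b]))
E
```

```text
(415, 233) (380, 222) [0.55  0.014 0.208] gap 0.0034
(415, 233) (380, 257) [0.561 0.01  0.129] gap 0.0087
(415, 233) (283, 190) [0.611 0.063 0.272] gap 0.1771
(415, 233) (272, 225) [0.631 0.067 0.2  ] gap 0.1922
(458, 208) (380, 222) [ 0.599 -0.063  0.155] gap 0.0058
(458, 208) (380, 257) [ 0.614 -0.073  0.065] gap 0.0196
(458, 208) (283, 190) [ 0.663 -0.007  0.226] gap 0.1826
(458, 208) (272, 225) [ 0.689 -0.008  0.145] gap 0.1994
(403, 222) (380, 222) [0.555 0.029 0.217] gap 0.0206
(403, 222) (380, 257) [0.566 0.026 0.14 ] gap 0.0341
(403, 222) (283, 190) [0.618 0.074 0.274] gap 0.1525
(403, 222) (272, 225) [0.64  0.078 0.202] gap 0.166
[[-0.0, 0.226, -0.974], [-0.0, -0.974, -0.226], [-1.0, 0.0, 0.0]]
1 0 rotvec world [  -0.    -0.  -176.1] TCP for grasp at pin [0.414  0.308  0.0563]
1 25 rotvec world [  36.8    9.9 -172. ] TCP for grasp at pin [0.4216 0.3103 0.0581]
-1 0 rotvec world [ 0.  -0.   3.9] TCP for grasp at pin [0.414  0.308  0.0563]
-1 25 rotvec world [  6.5 -24.2   3.9] TCP for grasp at pin [0.4216 0.3103 0.0581]
```

View pics/box.png

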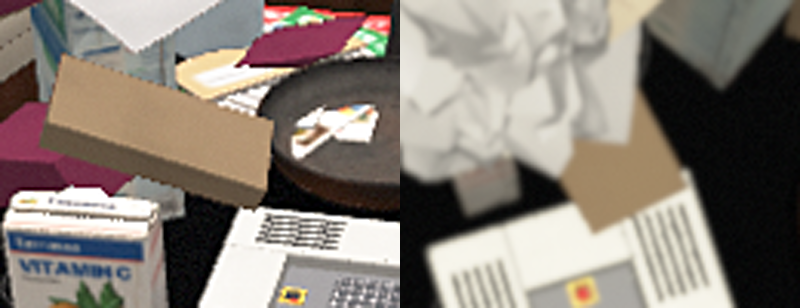

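Run:
```python
import numpy as np
a=np.radians(np.linspace(-76.9,36.7,33)); r=np.interp(np.arange(33),[0,12,24,32],[.60,.46,.46,.52])
p=np.c_[r*np.cos(a),r*np.sin(a)]; d=np.diff(p,axis=0)
for i in range(0,32,8): print([f"{x:.3f},{y:.3f}" for x,y in d[i:i+8]])
```

```text
['0.033,0.021', '0.031,0.022', '0.028,0.024', '0.026,0.025', '0.024,0.027', '0.022,0.028', '0.019,0.029', '0.017,0.029']
['0.015,0.030', '0.012,0.030', '0.010,0.030', '0.008,0.030', '0.015,0.024', '0.014,0.025', '0.012,0.026', '0.011,0.026']
['0.009,0.027', '0.007,0.028', '0.006,0.028', '0.004,0.028', '0.002,0.028', '0.000,0.028', '-0.001,0.028', '-0.003,0.028']
['0.002,0.030', '0.000,0.030', '-0.002,0.031', '-0.004,0.031', '-0.006,0.031', '-0.008,0.031', '-0.010,0.031', '-0.012,0.031']
```

drive_tool(steps=[{"dx":0.033,"dy":0.021,"dz":0.005,"az":5.75},{"dx":0.031,"dy":0.022,"dz":0.005,"az":5.75},{"dx":0.028,"dy":0.024,"dz":0.005,"az":5.75},{"dx":0.026,"dy":0.025,"dz":0.005,"az":5.75},{"dx":0.024,"dy":0.027,"az":5.75},{"dx":0.022,"dy":0.028,"az":5.75},{"dx":0.019,"dy":0.029,"az":5.75},{"dx":0.017,"dy":0.029,"az":5.75}], gripper=0)

```text
invalid input
```

drive_tool(steps=[{"dx":0.015,"dy":0.03,"az":5.75},{"dx":0.012,"dy":0.03,"az":5.75},{"dx":0.01,"dy":0.03,"az":5.75},{"dx":0.008,"dy":0.03,"az":5.75},{"dx":0.015,"dy":0.024,"az":5.75},{"dx":0.014,"dy":0.025,"az":5.75},{"dx":0.012,"dy":0.026,"az":5.75},{"dx":0.011,"dy":0.026,"az":5.75}])

```text
invalid input
```

drive_tool(steps=[{"dx":0.033,"dy":0.021,"dz":0.005,"ax":0,"ay":0,"az":5.75},{"dx":0.031,"dy":0.022,"dz":0.005,"ax":0,"ay":0,"az":5.75},{"dx":0.028,"dy":0.024,"dz":0.005,"ax":0,"ay":0,"az":5.75},{"dx":0.026,"dy":0.025,"dz":0.005,"ax":0,"ay":0,"az":5.75},{"dx":0.024,"dy":0.027,"dz":0,"ax":0,"ay":0,"az":5.75},{"dx":0.022,"dy":0.028,"dz":0,"ax":0,"ay":0,"az":5.75},{"dx":0.019,"dy":0.029,"dz":0,"ax":0,"ay":0,"az":5.75},{"dx":0.017,"dy":0.029,"dz":0,"ax":0,"ay":0,"az":5.75}])

```text
time: 1.67
position: [0.3375, -0.3749, 0.2503]
ee_rot: [24.5, 89.9, -95.1]
contact_force: [0.1, 0.6, 0.3]
finger_gap: 0.999
```

drive_tool(steps=[{"dx":0.015,"dy":0.03,"dz":0,"ax":0,"ay":0,"az":5.75},{"dx":0.012,"dy":0.03,"dz":0,"ax":0,"ay":0,"az":5.75},{"dx":0.01,"dy":0.03,"dz":0,"ax":0,"ay":0,"az":5.75},{"dx":0.008,"dy":0.03,"dz":0,"ax":0,"ay":0,"az":5.75},{"dx":0.015,"dy":0.024,"dz":0,"ax":0,"ay":0,"az":5.75},{"dx":0.014,"dy":0.025,"dz":0,"ax":0,"ay":0,"az":5.75},{"dx":0.012,"dy":0.026,"dz":0,"ax":0,"ay":0,"az":5.75},{"dx":0.011,"dy":0.026,"dz":0,"ax":0,"ay":0,"az":5.75}])

```text
time: 2.33
position: [0.4386, -0.1414, 0.2516]
ee_rot: [44.2, 89.7, -27.0]
contact_force: [0.8, 0.2, 0.6]
finger_gap: 1.001
```

drive_tool(steps=[{"dx":0.009,"dy":0.027,"dz":0,"ax":0,"ay":0,"az":5.75},{"dx":0.007,"dy":0.028,"dz":0,"ax":0,"ay":0,"az":5.75},{"dx":0.006,"dy":0.028,"dz":0,"ax":0,"ay":0,"az":5.75},{"dx":0.004,"dy":0.028,"dz":0,"ax":0,"ay":0,"az":5.75},{"dx":0.002,"dy":0.028,"dz":0,"ax":0,"ay":0,"az":5.75},{"dx":0.0,"dy":0.028,"dz":0,"ax":0,"ay":0,"az":5.75},{"dx":-0.001,"dy":0.028,"dz":0,"ax":0,"ay":0,"az":5.75},{"dx":-0.003,"dy":0.028,"dz":0,"ax":0,"ay":0,"az":5.75}])

```text
time: 3.0
position: [0.4645, 0.0932, 0.2524]
ee_rot: [39.1, 89.4, 16.3]
contact_force: [-0.3, 0.3, 0.1]
finger_gap: 1.002
```

drive_tool(steps=[{"dx":0.002,"dy":0.03,"dz":0,"ax":0,"ay":0,"az":5.75},{"dx":0.0,"dy":0.03,"dz":0,"ax":0,"ay":0,"az":5.75},{"dx":-0.002,"dy":0.031,"dz":0,"ax":0,"ay":0,"az":5.75},{"dx":-0.004,"dy":0.031,"dz":0,"ax":0,"ay":0,"az":5.75},{"dx":-0.006,"dy":0.031,"dz":0,"ax":0,"ay":0,"az":5.75},{"dx":-0.008,"dy":0.031,"dz":0,"ax":0,"ay":0,"az":5.75},{"dx":-0.01,"dy":0.031,"dz":0,"ax":0,"ay":0,"az":5.75},{"dx":-0.012,"dy":0.031,"dz":0,"ax":0,"ay":0,"az":5.75}])

```text
time: 3.67
position: [0.4222, 0.3514, 0.2532]
ee_rot: [28.9, 89.3, 54.4]
contact_force: [0.3, -0.2, 0.4]
finger_gap: 1.0
```

```bash
cat > goal.py <<'E'
import sys
from h import *
def report(P,tilt=25,yaw=17,grip=True):
    """remaining shift/turn to bring grasp point to P, tool tilted by tilt, jaws across yaw"""
    st=env.read_state(); R0=R.from_euler('xyz',st["ee_rot"],degrees=True); t,w=np.radians(tilt),np.radians(yaw)
    f=np.array([np.cos(w),np.sin(w),0]); x=np.array([0,0,-1])*np.cos(t)+f*np.sin(t); y=np.array([-np.sin(w),np.cos(w),0]); M=np.c_[x,y,np.cross(x,y)]
    g=st["position"]+0*x-env.grip_point_offset*R0.as_matrix()[:,0]
    print("t",round(st["time"],2),"q",st["q"].round(1),"grasp now",g.round(4),"F",st["contact_force"].round(1),"gap",round(st["finger_gap"],3))
    print("TCP shift",(np.array(P)+env.grip_point_offset*x-st["position"]).round(4),"turn",(R.from_matrix(M)*R0.inv()).as_rotvec(degrees=True).round(2))
if __name__=="__main__": report([float(a) for a in sys.argv[1:4]],*[float(a) for a in sys.argv[4:]])
E
python3 goal.py .414 .308 .155
```

```text
t 3.67 q [25.9 -3.5 -1.7 91.1  0.4  0.4] grasp now [0.422  0.3512 0.2719] F [ 0.3 -0.2  0.4] gap 1.0
TCP shift [-0.0006 -0.0411 -0.1151] turn [  8.51 -22.84  -8.49]
```

drive_tool(steps=[{"dx":0,"dy":-0.0103,"dz":-0.025,"ax":2.1,"ay":-5.7,"az":-2.1},{"dx":0,"dy":-0.0103,"dz":-0.025,"ax":2.1,"ay":-5.7,"az":-2.1},{"dx":0,"dy":-0.0103,"dz":-0.025,"ax":2.1,"ay":-5.7,"az":-2.1},{"dx":0,"dy":-0.0103,"dz":-0.025,"ax":2.1,"ay":-5.7,"az":-2.1},{"dx":0,"dy":0,"dz":0,"ax":0,"ay":0,"az":0},{"dx":0,"dy":0,"dz":0,"ax":0,"ay":0,"az":0}])

```text
time: 4.17
position: [0.4153, 0.3223, 0.1578]
ee_rot: [-1.5, 70.7, 18.0]
contact_force: [0.4, -0.4, 1.4]
finger_gap: 1.001
```

```bash
python3 goal.py .414 .308 .150
```

```text
t 4.17 q [ 24.9 -33.2 -38.3  65.8  -2.3   5. ] grasp now [0.4094 0.3204 0.1754] F [ 0.4 -0.4  1.4] gap 1.001
TCP shift [ 0.0063 -0.012  -0.0247] turn [ 2.28 -5.3  -2.43]
```

drive_tool(steps=[{"dx":0.006,"dy":-0.012,"dz":-0.025,"ax":2.3,"ay":-5.3,"az":-2.4},{"dx":0,"dy":0,"dz":-0.015,"ax":0,"ay":0,"az":0},{"dx":0,"dy":0,"dz":0,"ax":0,"ay":0,"az":0},{"dx":0,"dy":0,"dz":0,"ax":0,"ay":0,"az":0}])

```text
time: 4.5
position: [0.4161, 0.3111, 0.1191]
ee_rot: [-0.4, 66.8, 17.2]
contact_force: [-0.3, 1.2, 0.6]
finger_gap: 0.997
```

```bash
python3 goal.py .414 .308 .075; python3 goal.py .414 .308 .075 15
```

```text
t 4.5 q [ 23.9 -40.3 -47.9  59.3  -2.6   5.8] grasp now [0.409  0.3089 0.1363] F [-0.3  1.2  0.6] gap 0.997
TCP shift [ 0.0055 -0.0008 -0.061 ] turn [ 0.68 -1.69 -0.58]
t 4.5 q [ 23.9 -40.3 -47.9  59.3  -2.6   5.8] grasp now [0.409  0.3089 0.1363] F [-0.3  1.2  0.6] gap 0.997
TCP shift [ 0.0026 -0.0017 -0.0621] turn [-2.29  7.85 -0.6 ]
```

drive_tool(steps=[{"dx":0.001,"dy":-0.001,"dz":-0.005,"ax":-1.6,"ay":5.4,"az":-0.3},{"dx":0.001,"dy":-0.001,"dz":-0.005,"ax":-1.6,"ay":5.4,"az":-0.3},{"dx":0,"dy":0,"dz":-0.01,"ax":0,"ay":0,"az":0},{"dx":0,"dy":0,"dz":0,"ax":0,"ay":0,"az":0}])

```text
time: 4.83
position: [0.4217, 0.3116, 0.1061]
ee_rot: [0.2, 77.2, 17.4]
contact_force: [-0.4, -1.1, -0.9]
finger_gap: 1.001
```

```bash
python3 goal.py .414 .308 .075 12
```

```text
t 4.83 q [ 22.9 -23.8 -35.5  65.5  -1.2   5.6] grasp now [0.4178 0.3103 0.1243] F [-0.4 -1.1 -0.9] gap 1.001
TCP shift [-0.004  -0.0024 -0.0494] turn [-0.28  0.75 -0.16]
```

drive_tool(steps=[{"dx":-0.004,"dy":-0.002,"dz":-0.017,"ax":0,"ay":0.7,"az":0},{"dx":0,"dy":0,"dz":-0.017,"ax":0,"ay":0,"az":0},{"dx":0,"dy":0,"dz":-0.014,"ax":0,"ay":0,"az":0},{"dx":0,"dy":0,"dz":0,"ax":0,"ay":0,"az":0},{"dx":0,"dy":0,"dz":0,"ax":0,"ay":0,"az":0}])

```text
time: 5.25
position: [0.4214, 0.3119, 0.0626]
ee_rot: [1.5, 77.0, 18.8]
contact_force: [0.2, 0.2, 1.1]
finger_gap: 0.998
```

```bash
python3 goal.py .414 .308 .075 12
python3 - <<'E'
from h import *
s=save("side","s1.png"); t=save("top","t1.png")
a=cv2.resize(s[225:335,200:320],(396,363),interpolation=cv2.INTER_CUBIC); b=cv2.resize(t[175:285,130:250],(396,363),interpolation=cv2.INTER_CUBIC)
cv2.imwrite("pics/g1.png",np.hstack([a,b])[:,:,::-1])
E
```

```text
t 5.25 q [ 22.7 -22.7 -39.3  60.4  -0.9   5.4] grasp now [0.4174 0.3105 0.0808] F [0.2 0.2 1.1] gap 0.998
TCP shift [-0.0037 -0.0027 -0.0058] turn [-0.61  0.8  -0.3 ]
```

View pics/g1.png

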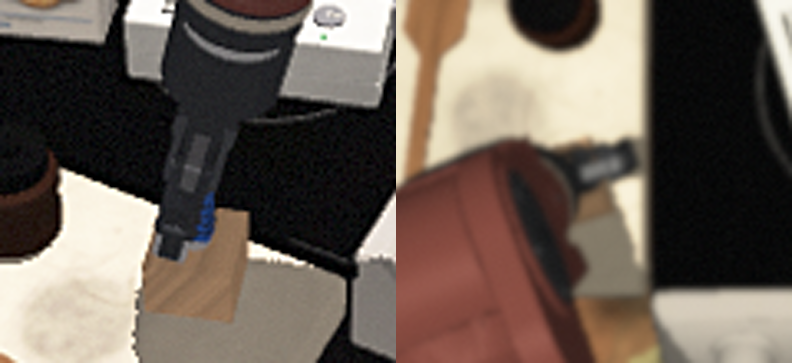

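The fingers straddle the handle: the near finger stands in front of it and the blue handle is visible between them. I'll trim the pose and close.

drive_tool(steps=[{"dx":-0.004,"dy":-0.003,"dz":-0.006,"ax":-0.6,"ay":0.8,"az":-0.3},{"dx":0,"dy":0,"dz":0,"ax":0,"ay":0,"az":0}])

```text
time: 5.52
position: [0.4181, 0.3092, 0.059]
ee_rot: [-0.0, 77.8, 17.0]
contact_force: [0.0, -0.1, 0.3]
finger_gap: 1.0
```

```bash
python3 goal.py .414 .308 .075 12
```

```text
t 5.52 q [ 22.8 -22.1 -39.1  60.9  -1.2   5.7] grasp now [0.4144 0.3081 0.0773] F [ 0.  -0.1  0.3] gap 1.0
TCP shift [-0.0004 -0.0001 -0.0023] turn [-0.04  0.15  0.02]
```

drive_tool(steps=[{"dx":0,"dy":0,"dz":0,"ax":0,"ay":0,"az":0},{"dx":0,"dy":0,"dz":0,"ax":0,"ay":0,"az":0},{"dx":0,"dy":0,"dz":0,"ax":0,"ay":0,"az":0},{"dx":0,"dy":0,"dz":0,"ax":0,"ay":0,"az":0},{"dx":0,"dy":0,"dz":0,"ax":0,"ay":0,"az":0},{"dx":0,"dy":0,"dz":0,"ax":0,"ay":0,"az":0},{"dx":0,"dy":0,"dz":0,"ax":0,"ay":0,"az":0},{"dx":0,"dy":0,"dz":0,"ax":0,"ay":0,"az":0}], gripper=1, newtons=40)

```text
time: 6.18
position: [0.4193, 0.3097, 0.061]
ee_rot: [0.0, 77.7, 17.0]
contact_force: [-0.5, 0.4, -0.3]
finger_gap: 0.18
```

```bash
python3 goal.py .414 .308 .075 12
```

```text
t 6.18 q [ 22.8 -22.2 -39.   60.9  -1.2   5.7] grasp now [0.4154 0.3085 0.0793] F [-0.5  0.4 -0.3] gap 0.18
TCP shift [-0.0015 -0.0006 -0.0043] turn [-0.1   0.3   0.02]
```

drive_tool(steps=[{"dx":0,"dy":0,"dz":0,"ax":0,"ay":0,"az":0},{"dx":0,"dy":0,"dz":0,"ax":0,"ay":0,"az":0},{"dx":0,"dy":0,"dz":0.015,"ax":0,"ay":0,"az":0},{"dx":0,"dy":0,"dz":0.02,"ax":0,"ay":0,"az":0},{"dx":0,"dy":0,"dz":0.025,"ax":0,"ay":0,"az":0},{"dx":0,"dy":0,"dz":0.025,"ax":0,"ay":0,"az":0},{"dx":0,"dy":0,"dz":0.02,"ax":0,"ay":0,"az":0},{"dx":0,"dy":0,"dz":0,"ax":0,"ay":0,"az":0}], newtons=110)

```text
time: 6.85
position: [0.4162, 0.3083, 0.1665]
ee_rot: [-0.2, 78.1, 16.8]
contact_force: [1.5, 0.9, -0.3]
finger_gap: 0.174
```

```bash
python3 goal.py .5265 .0184 .150 12
python3 - <<'E'
from h import *
s=save("side","s2.png"); t=save("top","t2.png")
a=cv2.resize(s[190:320,200:320],(480,520),interpolation=cv2.INTER_CUBIC)
cv2.imwrite("pics/g2.png",a[:,:,::-1])
E
```

```text
t 6.85 q [ 22.8 -24.6 -29.7  73.   -1.2   5.7] grasp now [0.4125 0.3072 0.1848] F [ 1.5  0.9 -0.3] gap 0.174
TCP shift [ 0.1141 -0.2888 -0.0348] turn [ 0.05 -0.05  0.02]
```

View pics/g2.png

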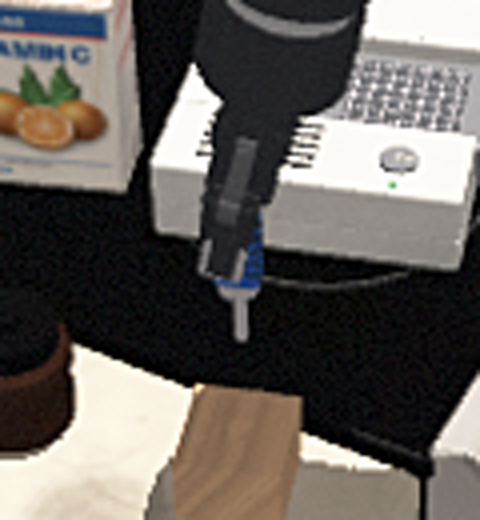

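Pin lifted upright with its tip at side pixel (260.5,275.3). I'll check that against kinematics to get the side camera's bias.

Run:
```python
from h import *
print("tip at z .1135 by side:",atz("side",(260.5,275.25),.1135).round(4),"kin px",proj("side",(.4125,.3072,.1135)).round(1))
# stand: its top centre measured by both, pin home
print("home handle top px expected",proj("side",(.4154,.3085,.101)).round(1))
for z in(.048,.052,.056,.060): print(z,"expected side px of recess from top xy",proj("side",atz("top",(289.4,184.7),z)).round(1))
```

```text
tip at z .1135 by side: [0.4072 0.3113 0.1135] kin px [259.3 273.2]
home handle top px expected [258.  277.4]
0.048 expected side px of recess from top xy [276.  210.3]
0.052 expected side px of recess from top xy [276.2 209.2]
0.056 expected side px of recess from top xy [276.4 208.1]
0.06 expected side px of recess from top xy [276.6 207. ]
```

drive_tool(steps=[{"dx":0.006,"dy":-0.02,"dz":0,"ax":0,"ay":0,"az":0},{"dx":0.006,"dy":-0.03,"dz":0,"ax":0,"ay":0,"az":0},{"dx":0.006,"dy":-0.03,"dz":0,"ax":0,"ay":0,"az":0},{"dx":0.008,"dy":-0.03,"dz":0,"ax":0,"ay":0,"az":0},{"dx":0.008,"dy":-0.03,"dz":0,"ax":0,"ay":0,"az":0},{"dx":0.008,"dy":-0.03,"dz":0,"ax":0,"ay":0,"az":0},{"dx":0.008,"dy":-0.03,"dz":0,"ax":0,"ay":0,"az":0},{"dx":0.01,"dy":-0.02,"dz":0,"ax":0,"ay":0,"az":0}])

```text
time: 7.62
position: [0.4677, 0.0825, 0.1478]
ee_rot: [1.2, 79.2, 18.7]
contact_force: [0.4, 1.8, -0.1]
finger_gap: 0.177
```

```bash
python3 goal.py .5265 .0184 .161 12
```

```text
t 7.62 q [ -9.2 -31.7 -36.5  75.7   5.  -26.3] grasp now [0.4643 0.0814 0.1661] F [ 0.4  1.8 -0.1] gap 0.177
TCP shift [ 0.0626 -0.063  -0.0051] turn [ 0.15 -1.25 -0.55]
```

drive_tool(steps=[{"dx":0.015,"dy":-0.016,"dz":0.003,"ax":0,"ay":0,"az":0},{"dx":0.016,"dy":-0.017,"dz":0,"ax":0,"ay":0,"az":0},{"dx":0.016,"dy":-0.016,"dz":0,"ax":0,"ay":0,"az":0},{"dx":0.014,"dy":-0.012,"dz":0,"ax":0,"ay":0,"az":0},{"dx":0,"dy":0,"dz":0,"ax":0,"ay":0,"az":0}])

```text
time: 8.03
position: [0.5277, 0.0138, 0.1406]
ee_rot: [2.9, 79.8, 20.0]
contact_force: [0.1, -0.4, -0.9]
finger_gap: 0.17
```

```bash
python3 goal.py .5265 .0184 .155 12
```

```text
t 8.03 q [-16.3 -19.4 -28.   73.1   6.  -33. ] grasp now [0.5246 0.0127 0.159 ] F [ 0.1 -0.4 -0.9] gap 0.17
TCP shift [ 0.0025  0.0057 -0.0039] turn [ 0.04 -1.87 -0.16]
```

drive_tool(steps=[{"dx":0.0025,"dy":0.0055,"dz":-0.003,"ax":0,"ay":-1.8,"az":0},{"dx":0,"dy":0,"dz":0,"ax":0,"ay":0,"az":0},{"dx":0,"dy":0,"dz":0,"ax":0,"ay":0,"az":0}])

```text
time: 8.28
position: [0.5274, 0.0194, 0.1319]
ee_rot: [1.2, 78.5, 18.2]
contact_force: [0.7, -0.6, -1.0]
finger_gap: 0.17
```

```bash
python3 goal.py .5265 .0184 .155 12
python3 - <<'E'
from h import *
s=save("side","s3.png"); t=save("top","t3.png")
a=cv2.resize(s[150:240,235:335],(500,450),interpolation=cv2.INTER_CUBIC)
b=cv2.resize(t[140:230,250:310],(300,450),interpolation=cv2.INTER_CUBIC)
cv2.imwrite("pics/g3.png",np.hstack([a,b])[:,:,::-1])
E
```

```text
t 8.28 q [-16.  -21.2 -30.6  71.1   6.4 -32.4] grasp now [0.5239 0.0182 0.1502] F [ 0.7 -0.6 -1. ] gap 0.17
TCP shift [0.0028 0.0001 0.0048] turn [-0.09 -0.53 -0.05]
```

View pics/g3.png

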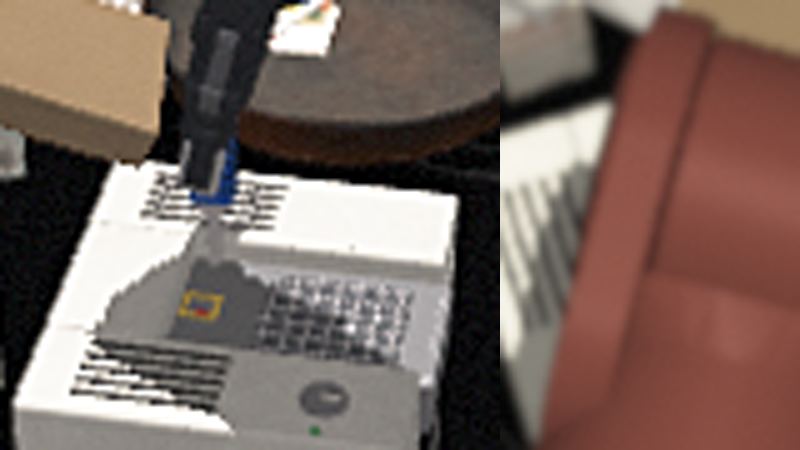

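The side view shows the gripper clear of the cardboard, the flange at about (277,192) and the recess centre at (275.4,211). I'll work out the offset.

Run:
```python
from h import *
g=np.array([.5239,.0182]); tz=.1502-.0713
for n,z in(("flange mid",tz+.0385),("tip",tz),("recess z .052",.052)): print(n,proj("side",(*g,z)).round(2))
P=(*g,.052)
J=np.c_[proj("side",np.add(P,[.001,0,0]))-proj("side",P),proj("side",np.add(P,[0,.001,0]))-proj("side",P),proj("side",np.add(P,[0,0,.001]))-proj("side",P)]; print("px per mm",J.round(3).tolist())
s=env.read_camera("side"); c=s[185:210,268:288]; 
cv2.imwrite("pics/g4.png",cv2.resize(s[180:222,258:298],(800,600*42*20//(42*15)//4*3),interpolation=cv2.INTER_NEAREST)[:,:,::-1])
print(c.mean(2).astype(int)[6:22])
```

```text
flange mid [276.88 189.49]
tip [276.99 201.37]
recess z .052 [277.06 209.42]
px per mm [[-0.326, -0.174, -0.003], [-0.102, 0.197, -0.296]]
[[100 101 104 132 126  84 107 115 120 117 117 115 134 218 255 201 211 195
   90 122]
 [215 211 224 255 255 215 234 154 120 123 119 110  62  91 139 120 136 175
  157 214]
 [ 95  93  89 131 129 115 128 169 170 115 129 205 255 255 203 209 200  82
   92  98]
 [252 251 249 242 185 199 194  84  99 121 113  94 149 146 110 137 176 153
  215 225]
 [251 253 253 254 255 255 147 110 110 119 119 108 104  69 108 188  83 134
   91  96]
 [235 242 237 239 240 178 129 137 130 120 121 130 133 122 129 206 254 253
  250 247]
 [244 248 248 253 248 118 134 140 133 121 125 137 143 137 163 254 255 254
  254 254]
 [247 249 253 255 162 119 136 137 129 121 122 126 142 139 161 201 212 222
  233 236]
 [248 252 253 165 114 125 137 134 121 122 121 122 139 138 139 137 144 147
  150 154]
 [252 255 255 112 120 130 140 139 118 124 122 124 137 136 134 133 131 130
  132 130]
 [255 176 177 119 122 129 117 106 118 125 123 132 144 142 143 136 133 134
  131 133]
 [171 114 121 126 119 111  82  84  91 111 106  96  96  93 119 167 161 147
  140 140]
 [124 128 127 126 122  95  78  82  80  86  86  79  75  77  82 120 180 173
  171 169]
 [129 132 128 121 122  78  82  81  82  81  80  84  81  80  75 103 190 183
  178 178]
 [130 128 126 123 113  79  78  81  84  84  83  81  83  83  77  83 110 108
  122 182]
 [133 129 124 123  93  79  80  82  83  82  80  82  83  84  83  78  76  76
   77 127]]
```

drive_tool(steps=[{"dx":0.0045,"dy":0.0015,"dz":0,"ax":0,"ay":-0.5,"az":0},{"dx":0,"dy":0,"dz":-0.004,"ax":0,"ay":0,"az":0},{"dx":0,"dy":0,"dz":-0.004,"ax":0,"ay":0,"az":0},{"dx":0,"dy":0,"dz":0,"ax":0,"ay":0,"az":0},{"dx":0,"dy":0,"dz":0,"ax":0,"ay":0,"az":0}])

```text
time: 8.85
position: [0.5332, 0.0216, 0.1248]
ee_rot: [0.1, 77.9, 17.2]
contact_force: [-0.1, -0.1, -1.3]
finger_gap: 0.17
```

```bash
python3 goal.py .5285 .0198 .1373 12
python3 - <<'E'
from h import *
s=save("side","s5.png")
cv2.imwrite("pics/g5.png",cv2.resize(s[185:225,255:305],(800,640)[:2] if 0 else (750,600),interpolation=cv2.INTER_NEAREST)[:,:,::-1])
E
```

```text
t 8.85 q [-15.6 -20.9 -31.2  69.5   6.5 -32.1] grasp now [0.5294 0.0204 0.1431] F [-0.1 -0.1 -1.3] gap 0.17
TCP shift [-0.0009 -0.0006 -0.0058] turn [-0.05  0.13 -0.14]
```

View pics/g5.png

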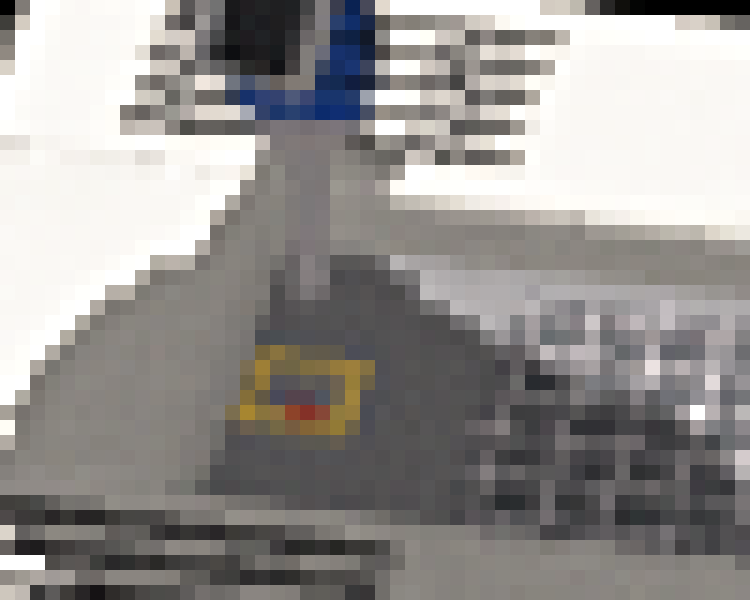

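The tip is at (275.3,204.4) and the frame centre at (274.75,210.6). The 6.1 px row gap corresponds to a mouth at z of about 0.051, which agrees with the top camera. I'm descending straight.

drive_tool(steps=[{"dx":0,"dy":0,"dz":-0.005,"ax":0,"ay":0,"az":0},{"dx":0,"dy":0,"dz":-0.004,"ax":0,"ay":0,"az":0},{"dx":0,"dy":0,"dz":-0.003,"ax":0,"ay":0,"az":0},{"dx":0,"dy":0,"dz":0,"ax":0,"ay":0,"az":0},{"dx":0,"dy":0,"dz":0,"ax":0,"ay":0,"az":0}])

```text
time: 9.32
position: [0.5329, 0.0215, 0.1113]
ee_rot: [0.1, 77.9, 17.2]
contact_force: [0.1, 0.3, -1.0]
finger_gap: 0.177
```

```bash
python3 goal.py .529 .0202 .1223 12
```

```text
t 9.32 q [-15.6 -20.6 -32.4  68.    6.5 -32.1] grasp now [0.5292 0.0203 0.1295] F [ 0.1  0.3 -1. ] gap 0.177
TCP shift [-0.0002 -0.0002 -0.0072] turn [-0.05  0.09 -0.13]
```

drive_tool(steps=[{"dx":0,"dy":0,"dz":-0.003,"ax":0,"ay":0,"az":0},{"dx":0,"dy":0,"dz":-0.002,"ax":0,"ay":0,"az":0},{"dx":0,"dy":0,"dz":-0.0015,"ax":0,"ay":0,"az":0},{"dx":0,"dy":0,"dz":0,"ax":0,"ay":0,"az":0}])

```text
time: 9.65
position: [0.533, 0.0214, 0.1042]
ee_rot: [0.1, 77.9, 17.2]
contact_force: [-0.3, 0.6, -1.0]
finger_gap: 0.174
```

drive_tool(steps=[{"dx":0,"dy":0,"dz":-0.0015,"ax":0,"ay":0,"az":0},{"dx":0,"dy":0,"dz":-0.0015,"ax":0,"ay":0,"az":0}])

```text
time: 9.82
position: [0.5332, 0.0214, 0.1013]
ee_rot: [0.0, 77.9, 17.1]
contact_force: [-0.9, -0.3, -0.4]
finger_gap: 0.17
```

drive_tool(steps=[{"dx":0,"dy":0,"dz":-0.0015,"ax":0,"ay":0,"az":0},{"dx":0,"dy":0,"dz":0,"ax":0,"ay":0,"az":0}])

```text
time: 9.98
position: [0.5331, 0.0214, 0.0994]
ee_rot: [0.0, 77.9, 17.2]
contact_force: [-0.6, 0.3, -1.0]
finger_gap: 0.178
```

drive_tool(steps=[{"dx":0,"dy":0,"dz":-0.0015,"ax":0,"ay":0,"az":0},{"dx":0,"dy":0,"dz":0,"ax":0,"ay":0,"az":0}])

```text
time: 10.15
position: [0.5332, 0.0214, 0.0978]
ee_rot: [0.0, 77.9, 17.1]
contact_force: [-0.4, -0.0, -0.7]
finger_gap: 0.173
```

drive_tool(steps=[{"dx":0,"dy":0,"dz":-0.0015,"ax":0,"ay":0,"az":0},{"dx":0,"dy":0,"dz":0,"ax":0,"ay":0,"az":0}])

```text
time: 10.32
position: [0.5335, 0.0213, 0.0968]
ee_rot: [-0.1, 77.8, 17.1]
contact_force: [-2.4, 0.2, 2.8]
finger_gap: 0.177
```

drive_tool(steps=[{"dx":0,"dy":0,"dz":-0.0015,"ax":0,"ay":0,"az":0},{"dx":0,"dy":0,"dz":0,"ax":0,"ay":0,"az":0}])

```text
time: 10.48
position: [0.5337, 0.0213, 0.0957]
ee_rot: [-0.2, 77.8, 17.0]
contact_force: [-1.7, 0.8, 2.3]
finger_gap: 0.175
```

Soft spring contact began at tip z of about 0.044, as expected for the button. I'm pressing further.

drive_tool(steps=[{"dx":0,"dy":0,"dz":-0.0015,"ax":0,"ay":0,"az":0},{"dx":0,"dy":0,"dz":0,"ax":0,"ay":0,"az":0}])

```text
time: 10.65
position: [0.5339, 0.0213, 0.0946]
ee_rot: [-0.2, 77.8, 16.9]
contact_force: [-2.6, 0.4, 2.7]
finger_gap: 0.173
```

drive_tool(steps=[{"dx":0,"dy":0,"dz":-0.0015,"ax":0,"ay":0,"az":0},{"dx":0,"dy":0,"dz":0,"ax":0,"ay":0,"az":0}])

```text
time: 10.82
position: [0.5341, 0.0213, 0.0933]
ee_rot: [-0.3, 77.7, 16.8]
contact_force: [-2.5, -0.1, 4.2]
finger_gap: 0.171
```

drive_tool(steps=[{"dx":0,"dy":0,"dz":-0.001,"ax":0,"ay":0,"az":0},{"dx":0,"dy":0,"dz":0,"ax":0,"ay":0,"az":0}])

```text
time: 10.98
position: [0.5342, 0.0213, 0.0925]
ee_rot: [-0.3, 77.7, 16.8]
contact_force: [-2.0, -0.1, 4.0]
finger_gap: 0.174
```

drive_tool(steps=[{"dx":-0.001,"dy":0,"dz":-0.0015,"ax":0,"ay":0,"az":0},{"dx":0,"dy":0,"dz":-0.0005,"ax":0,"ay":0,"az":0}])

```text
time: 11.15
position: [0.5342, 0.0212, 0.0914]
ee_rot: [-0.5, 77.6, 16.7]
contact_force: [-3.7, 0.8, 6.8]
finger_gap: 0.172
```

drive_tool(steps=[{"dx":0,"dy":0,"dz":-0.001,"ax":0,"ay":0,"az":0},{"dx":0,"dy":0,"dz":-0.0005,"ax":0,"ay":0,"az":0}])

```text
time: 11.32
position: [0.5345, 0.0213, 0.0914]
ee_rot: [-0.6, 77.5, 16.6]
contact_force: [-5.6, 0.8, 9.1]
finger_gap: 0.174
```

drive_tool(steps=[{"dx":-0.002,"dy":-0.0006,"dz":0,"ax":0,"ay":0,"az":0},{"dx":-0.002,"dy":-0.0006,"dz":0,"ax":0,"ay":0,"az":0}])

```text
time: 11.48
position: [0.5321, 0.0205, 0.0927]
ee_rot: [-0.6, 77.3, 16.6]
contact_force: [3.4, 2.2, 4.8]
finger_gap: 0.172
```

drive_tool(steps=[{"dx":-0.002,"dy":-0.0006,"dz":-0.0003,"ax":0,"ay":0,"az":0},{"dx":-0.002,"dy":-0.0006,"dz":-0.0003,"ax":0,"ay":0,"az":0}])

```text
time: 11.65
position: [0.5294, 0.0197, 0.0932]
ee_rot: [-0.6, 77.1, 16.7]
contact_force: [3.9, 3.3, 2.4]
finger_gap: 0.175
```

drive_tool(steps=[{"dx":0,"dy":0,"dz":-0.0015,"ax":0,"ay":0.5,"az":0},{"dx":0,"dy":0,"dz":-0.001,"ax":0,"ay":0,"az":0}])

```text
time: 11.82
position: [0.5298, 0.0197, 0.0917]
ee_rot: [-0.0, 77.4, 17.2]
contact_force: [-0.4, 2.7, 6.4]
finger_gap: 0.175
```

```bash
python3 goal.py .529 .0202 .1096 12
```

```text
t 11.82 q [-16.1 -21.3 -35.   65.7   6.9 -32.7] grasp now [0.526  0.0185 0.1099] F [-0.4  2.7  6.4] gap 0.175
TCP shift [ 0.0029  0.0016 -0.0004] turn [-0.16  0.54 -0.25]
```

drive_tool(steps=[{"dx":-0.002,"dy":-0.0006,"dz":-0.0011,"ax":0,"ay":0.15,"az":0},{"dx":-0.002,"dy":-0.0006,"dz":-0.0011,"ax":0,"ay":0.15,"az":0}])

```text
time: 11.98
position: [0.5277, 0.019, 0.0914]
ee_rot: [0.3, 77.5, 17.6]
contact_force: [3.5, 4.1, 9.8]
finger_gap: 0.176
```

drive_tool(steps=[{"dx":-0.002,"dy":-0.0006,"dz":-0.0011,"ax":0,"ay":0.15,"az":0},{"dx":-0.002,"dy":-0.0006,"dz":-0.0011,"ax":0,"ay":0.15,"az":0}])

```text
time: 12.15
position: [0.5257, 0.0183, 0.0914]
ee_rot: [0.8, 77.4, 18.1]
contact_force: [3.2, 3.8, 7.7]
finger_gap: 0.176
```

drive_tool(steps=[{"dx":-0.003,"dy":-0.0005,"dz":-0.001,"ax":0,"ay":0.15,"az":0},{"dx":-0.003,"dy":-0.0007,"dz":-0.001,"ax":0,"ay":0.15,"az":0},{"dx":-0.003,"dy":-0.0007,"dz":-0.001,"ax":0,"ay":0.15,"az":0}])

```text
time: 12.4
position: [0.5197, 0.0166, 0.0914]
ee_rot: [1.0, 77.4, 18.4]
contact_force: [3.6, 3.2, 8.1]
finger_gap: 0.177
```

drive_tool(steps=[{"dx":-0.003,"dy":-0.0007,"dz":-0.001,"ax":0,"ay":0.15,"az":0},{"dx":-0.003,"dy":-0.0007,"dz":-0.001,"ax":0,"ay":0.15,"az":0},{"dx":-0.003,"dy":-0.0007,"dz":-0.001,"ax":0,"ay":0.15,"az":0}])

```text
time: 12.65
position: [0.5135, 0.0147, 0.0913]
ee_rot: [1.3, 77.5, 18.8]
contact_force: [3.2, 4.4, 6.9]
finger_gap: 0.173
```

drive_tool(steps=[{"dx":-0.003,"dy":-0.0006,"dz":-0.0011,"ax":0,"ay":0.15,"az":-0.1},{"dx":-0.003,"dy":-0.0006,"dz":-0.0011,"ax":0,"ay":0.15,"az":-0.1},{"dx":-0.003,"dy":-0.0006,"dz":-0.0011,"ax":0,"ay":0.15,"az":-0.1}])

```text
time: 12.9
position: [0.5075, 0.0128, 0.0913]
ee_rot: [1.5, 77.5, 18.7]
contact_force: [3.0, 3.9, 8.3]
finger_gap: 0.17
```

drive_tool(steps=[{"dx":-0.003,"dy":-0.0006,"dz":-0.0011,"ax":0,"ay":0.15,"az":-0.1},{"dx":-0.003,"dy":-0.0006,"dz":-0.0011,"ax":0,"ay":0.15,"az":-0.1},{"dx":-0.003,"dy":-0.0006,"dz":-0.0011,"ax":0,"ay":0.15,"az":-0.1}])

```text
time: 13.15
position: [0.5014, 0.0109, 0.0912]
ee_rot: [1.6, 77.4, 18.6]
contact_force: [2.7, 2.7, 8.6]
finger_gap: 0.177
```

drive_tool(steps=[{"dx":-0.003,"dy":-0.0006,"dz":-0.0011,"ax":0,"ay":0.15,"az":-0.1},{"dx":-0.003,"dy":-0.0006,"dz":-0.0011,"ax":0,"ay":0.15,"az":-0.1},{"dx":-0.003,"dy":-0.0006,"dz":-0.0011,"ax":0,"ay":0.15,"az":-0.1}])

```text
time: 13.4
position: [0.4953, 0.0091, 0.0912]
ee_rot: [1.8, 77.4, 18.4]
contact_force: [3.2, 2.1, 8.1]
finger_gap: 0.177
```

drive_tool(steps=[{"dx":-0.003,"dy":-0.0006,"dz":-0.0011,"ax":0,"ay":0.15,"az":-0.1},{"dx":-0.003,"dy":-0.0006,"dz":-0.0011,"ax":0,"ay":0.15,"az":-0.1},{"dx":-0.003,"dy":-0.0006,"dz":-0.0011,"ax":0,"ay":0.15,"az":-0.1}])

```text
time: 13.65
position: [0.4892, 0.0072, 0.0911]
ee_rot: [1.9, 77.4, 18.3]
contact_force: [3.6, 3.7, 8.1]
finger_gap: 0.171
```

drive_tool(steps=[{"dx":-0.0025,"dy":-0.0006,"dz":-0.001,"ax":0,"ay":0.15,"az":-0.1},{"dx":-0.002,"dy":-0.0004,"dz":-0.001,"ax":0,"ay":0.15,"az":-0.1}])

```text
time: 13.82
position: [0.4864, 0.0063, 0.0911]
ee_rot: [2.1, 77.4, 18.3]
contact_force: [2.1, 4.3, 8.6]
finger_gap: 0.174
```

drive_tool(steps=[{"dx":-0.002,"dy":-0.0004,"dz":-0.001,"ax":0,"ay":0.15,"az":-0.1}])

```text
time: 13.9
position: [0.4853, 0.0059, 0.0911]
ee_rot: [2.2, 77.5, 18.3]
contact_force: [3.4, 3.0, 8.0]
finger_gap: 0.175
```

drive_tool(steps=[{"dx":-0.002,"dy":-0.0004,"dz":-0.001,"ax":0,"ay":0.15,"az":-0.1}])

```text
time: 13.98
position: [0.4842, 0.0056, 0.091]
ee_rot: [2.3, 77.5, 18.4]
contact_force: [2.4, 3.3, 7.5]
finger_gap: 0.176
```

drive_tool(steps=[{"dx":-0.002,"dy":-0.0004,"dz":-0.001,"ax":0,"ay":0.15,"az":-0.1}])

```text
time: 14.07
position: [0.4831, 0.0052, 0.091]
ee_rot: [2.4, 77.5, 18.4]
contact_force: [3.5, 2.4, 8.4]
finger_gap: 0.178
```

drive_tool(steps=[{"dx":-0.002,"dy":-0.0004,"dz":-0.001,"ax":0,"ay":0.15,"az":-0.1}])

```text
time: 14.15
position: [0.4822, 0.0049, 0.0911]
ee_rot: [2.5, 77.4, 18.4]
contact_force: [7.4, 5.0, 5.2]
finger_gap: 0.177
```

drive_tool(steps=[{"dx":-0.002,"dy":-0.0004,"dz":-0.001,"ax":0,"ay":0.15,"az":-0.1}])

```text
time: 14.23
position: [0.4818, 0.0048, 0.0913]
ee_rot: [2.7, 77.3, 18.4]
contact_force: [10.2, 5.8, 2.2]
finger_gap: 0.172
```

drive_tool(steps=[{"dx":-0.002,"dy":-0.0004,"dz":-0.001,"ax":0,"ay":0.15,"az":-0.1}])

```text
time: 14.32
position: [0.4816, 0.0047, 0.0913]
ee_rot: [2.8, 77.2, 18.5]
contact_force: [11.5, 6.1, 1.0]
finger_gap: 0.172
```

The end stop is reached: force rises and motion stops after about 50 mm. I'll relieve the pressure, then lift straight out.

drive_tool(steps=[{"dx":0.0025,"dy":0.0003,"dz":0.001,"ax":0,"ay":0,"az":0},{"dx":0,"dy":0,"dz":0.006,"ax":0,"ay":0,"az":0},{"dx":0,"dy":0,"dz":0.01,"ax":0,"ay":0,"az":0},{"dx":0,"dy":0,"dz":0.015,"ax":0,"ay":0,"az":0},{"dx":0,"dy":0,"dz":0.02,"ax":0,"ay":0,"az":0},{"dx":0,"dy":0,"dz":0.025,"ax":0,"ay":0,"az":0},{"dx":0,"dy":0,"dz":0,"ax":0,"ay":0,"az":0}])

```text
time: 14.9
position: [0.4786, 0.0046, 0.1687]
ee_rot: [3.7, 78.0, 19.3]
contact_force: [0.5, 0.0, -0.4]
finger_gap: 0.17
```

```bash
python3 goal.py .414 .308 .175 12
python3 - <<'E'
from h import *
s=save("side","s6.png")
a=cv2.resize(s[150:250,235:345],(440*3//2,600),interpolation=cv2.INTER_CUBIC)
cv2.imwrite("pics/g6.png",a[:,:,::-1])
E
```

```text
t 14.9 q [-20.2 -31.4 -34.3  77.8   7.6 -35.2] grasp now [0.4749 0.0033 0.1869] F [ 0.5  0.  -0.4] gap 0.17
TCP shift [-0.0609  0.3045 -0.0119] turn [-0.75 -0.23  1.32]
```

View pics/g6.png

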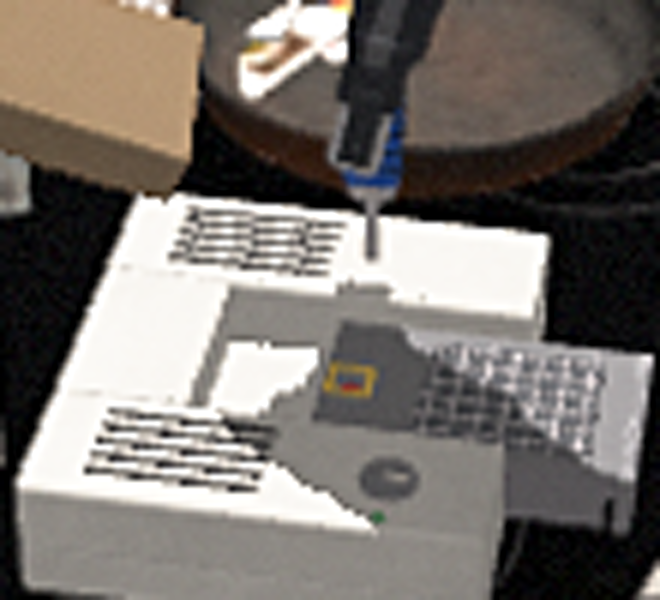

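Slide fully out, pin upright, frame now at about (292.9,213.1). I'll verify the travel and compute the hole position in arm coordinates.

```bash
python3 - <<'E'
from h import *
a=atz("side",(274.9,210.7),.051); b=atz("side",(292.9,213.1),.051); print("travel",(b-a).round(4),np.linalg.norm(b-a))
g=np.array([.4749,.0033]); print("tip now kin px",proj("side",(*g,.1869-.0713)).round(1),"obs 296.4 192.6")
sc=np.array([(270,309.5),(275,290),(249.25,286.25),(243,304.5)])-.375; tc=np.array([(173.75,245.75),(193.75,238.75),(187.5,216.25),(165.75,223.5)])-.375
H=np.array([atz("top",q,.044) for q in tc]); print("hole by top",H.mean(0).round(4))
d=lambda b: np.mean([atz("side",q-np.array(b),.044) for q in sc],0).round(4)
print("hole by side raw",d((0,0)),"bias removed",d((.8,1.7)),d((.6,.9)))
E
python3 goal.py .414 .308 .175 12 17
```

```text
travel [-0.0479 -0.0128  0.    ] 0.04958845074886485
tip now kin px [296.1 192.1] obs 296.4 192.6
hole by top [0.412  0.3037 0.044 ]
hole by side raw [0.4135 0.3111 0.044 ] bias removed [0.4176 0.3076 0.044 ] [0.416  0.3094 0.044 ]
t 14.95 q [-20.2 -31.4 -34.4  77.7   7.6 -35.2] grasp now [0.4743 0.0035 0.1846] F [-1.9  0.  -1.7] gap 0.18
TCP shift [-0.0602  0.3043 -0.0096] turn [-0.78 -0.35  1.33]
```

drive_tool(steps=[{"dx":-0.006,"dy":0.02,"dz":0.003,"ax":0,"ay":0,"az":0.2},{"dx":-0.006,"dy":0.03,"dz":0.003,"ax":0,"ay":0,"az":0.2},{"dx":-0.006,"dy":0.03,"dz":0.003,"ax":0,"ay":0,"az":0.2},{"dx":-0.006,"dy":0.03,"dz":0.003,"ax":0,"ay":0,"az":0.2},{"dx":-0.006,"dy":0.03,"dz":0.003,"ax":0,"ay":0,"az":0.2},{"dx":-0.006,"dy":0.03,"dz":0.003,"ax":0,"ay":0,"az":0.2},{"dx":-0.006,"dy":0.03,"dz":0.003,"ax":0,"ay":0,"az":0},{"dx":-0.006,"dy":0.03,"dz":0.003,"ax":0,"ay":0,"az":0}])

```text
time: 15.62
position: [0.4224, 0.2356, 0.1835]
ee_rot: [3.5, 79.0, 19.6]
contact_force: [0.7, -0.2, -0.7]
finger_gap: 0.173
```

```bash
python3 goal.py .4145 .3075 .165 12 17
```

```text
t 15.62 q [ 12.8 -30.5 -32.   77.6   1.3  -3.2] grasp now [0.419  0.2344 0.2019] F [ 0.7 -0.2 -0.7] gap 0.173
TCP shift [-0.0042  0.073  -0.0368] turn [-0.35 -1.19  0.88]
```

drive_tool(steps=[{"dx":-0.001,"dy":0.025,"dz":0,"ax":-0.3,"ay":-1.0,"az":0.8},{"dx":-0.001,"dy":0.022,"dz":0,"ax":0,"ay":0,"az":0},{"dx":-0.001,"dy":0.013,"dz":-0.01,"ax":0,"ay":0,"az":0},{"dx":-0.001,"dy":0.004,"dz":-0.01,"ax":0,"ay":0,"az":0},{"dx":0,"dy":0,"dz":-0.01,"ax":0,"ay":0,"az":0},{"dx":0,"dy":0,"dz":0,"ax":0,"ay":0,"az":0},{"dx":0,"dy":0,"dz":0,"ax":0,"ay":0,"az":0}])

```text
time: 16.2
position: [0.4116, 0.3041, 0.1455]
ee_rot: [-0.9, 78.8, 16.4]
contact_force: [0.2, -0.6, -0.1]
finger_gap: 0.175
```

```bash
python3 goal.py .4145 .3075 .130 12 17
```

```text
t 16.2 q [ 22.5 -24.6 -31.8  71.7  -1.2   5.1] grasp now [0.4081 0.3031 0.1639] F [ 0.2 -0.6 -0.1] gap 0.175
TCP shift [ 0.0066  0.0046 -0.0338] turn [ 0.4  -0.72 -0.3 ]
```

Now align, and lower to about 13 mm above the stand to look.

drive_tool(steps=[{"dx":0.0065,"dy":0.0045,"dz":-0.01,"ax":0.4,"ay":-0.7,"az":-0.3},{"dx":0,"dy":0,"dz":-0.012,"ax":0,"ay":0,"az":0},{"dx":0,"dy":0,"dz":-0.008,"ax":0,"ay":0,"az":0},{"dx":0,"dy":0,"dz":0,"ax":0,"ay":0,"az":0},{"dx":0,"dy":0,"dz":0,"ax":0,"ay":0,"az":0}])

```text
time: 16.62
position: [0.4188, 0.3042, 0.1134]
ee_rot: [-0.4, 78.1, 16.3]
contact_force: [-0.1, 0.1, -1.0]
finger_gap: 0.172
```

```bash
python3 goal.py .4145 .3075 .1153 12 17
python3 - <<'E'
from h import *
s=save("side","s7.png")
cv2.imwrite("pics/g7.png",cv2.resize(s[265:315,230:290],(720,600),interpolation=cv2.INTER_NEAREST)[:,:,::-1])
E
```

```text
t 16.62 q [ 22.2 -24.  -34.8  67.4  -1.2   5.4] grasp now [0.4151 0.3031 0.1317] F [-0.1  0.1 -1. ] gap 0.172
TCP shift [-0.0006  0.0045 -0.0164] turn [ 0.11 -0.09  0.32]
```

View pics/g7.png

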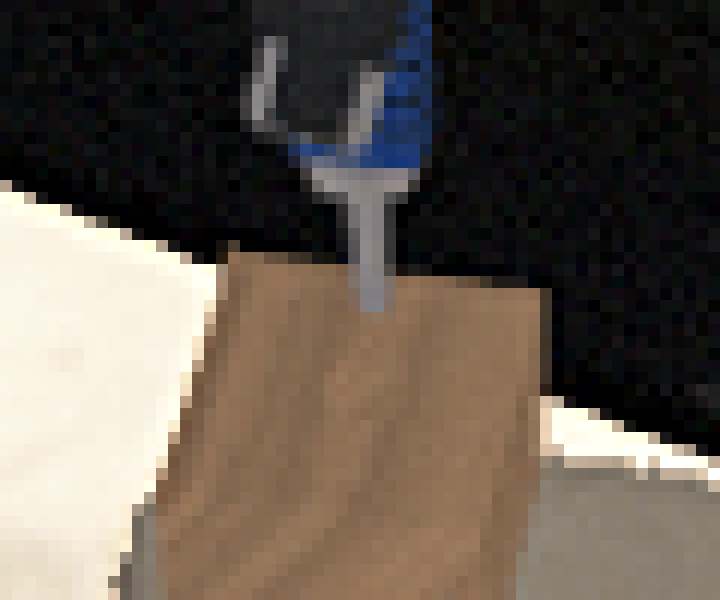

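The tip is at (260.5,290.2). The stand is in shadow and the hole isn't obvious by eye, so I'll check numerically.

Run:
```python
from h import *
s=cv2.imread("pics/raw_s7.png")[:,:,::-1]
g=s.astype(float).mean(2); print(g[287:313:1,245:277].astype(int).tolist().__str__().replace("],","],\n"))
print(proj("side",(.4151,.3031,.0604)).round(2),"hole cand",proj("side",(.414,.306,.044)).round(2))
P=np.array((.414,.306,.044)); print([(proj("side",P+d)-proj("side",P)).round(3).tolist() for d in np.eye(3)*.001])
print([(d["location"],d["p"]) for d in env.look_for("stand_hole","side")[:2]])
```

```text
[[247, 250, 245, 137, 102, 107, 112, 116, 116, 110, 111, 105, 104, 95, 111, 134, 127, 73, 17, 28, 20, 0, 2, 1, 2, 4, 1, 5, 13, 5, 9, 15],
 [245, 250, 251, 137, 95, 102, 112, 116, 117, 116, 111, 110, 106, 103, 115, 131, 130, 114, 107, 114, 109, 106, 100, 82, 76, 52, 26, 27, 26, 3, 0, 7],
 [240, 246, 248, 131, 93, 106, 116, 114, 115, 112, 106, 106, 103, 104, 108, 127, 128, 116, 115, 117, 113, 109, 111, 110, 112, 114, 110, 113, 115, 112, 53, 2],
 [241, 246, 225, 99, 95, 110, 116, 111, 112, 100, 106, 105, 100, 99, 107, 128, 130, 112, 114, 111, 106, 105, 109, 111, 115, 117, 116, 118, 121, 121, 56, 6],
 [241, 246, 183, 89, 98, 115, 114, 111, 111, 103, 108, 105, 100, 102, 104, 115, 118, 113, 117, 111, 104, 104, 106, 109, 112, 114, 114, 116, 118, 116, 55, 0],
 [244, 248, 140, 93, 102, 113, 115, 110, 108, 104, 108, 104, 100, 105, 106, 111, 112, 112, 112, 107, 101, 106, 109, 111, 113, 114, 114, 114, 119, 113, 54, 4],
 [245, 226, 98, 92, 108, 113, 115, 110, 102, 104, 107, 102, 99, 103, 110, 116, 109, 113, 108, 104, 102, 109, 110, 113, 113, 114, 116, 113, 118, 110, 51, 0],
 [247, 218, 86, 98, 11
[... 2489 characters left out ...]
 119, 121, 124, 119, 119, 122, 106, 104, 104, 114, 130, 132, 129],
 [109, 110, 113, 104, 108, 108, 111, 117, 118, 120, 115, 107, 105, 108, 111, 113, 119, 116, 120, 120, 123, 120, 122, 124, 123, 102, 104, 109, 111, 130, 130, 129],
 [110, 111, 109, 105, 106, 112, 120, 121, 116, 112, 106, 106, 107, 112, 114, 113, 114, 118, 124, 120, 118, 119, 124, 118, 113, 106, 102, 106, 124, 131, 125, 126],
 [111, 109, 108, 105, 111, 119, 119, 118, 112, 104, 105, 106, 112, 114, 117, 117, 119, 124, 122, 118, 123, 118, 117, 117, 111, 104, 103, 108, 125, 128, 127, 128]]
[259.89 289.14] hole cand [259.89 295.37]
[[-0.394, -0.154], [-0.224, 0.298], [-0.013, -0.314]]
[([261.3, 305.0], 0.82), ([320.6, 218.8], 0.72)]
```

Three estimates agree on the target: kinematic home (0.4154,0.3085), side-relative (0.4163,0.3094), and the images. I'll use (0.4156,0.3087).

drive_tool(steps=[{"dx":0.0005,"dy":0.0055,"dz":0,"ax":0.1,"ay":0,"az":0.3},{"dx":0,"dy":0,"dz":0,"ax":0,"ay":0,"az":0},{"dx":0,"dy":0,"dz":0,"ax":0,"ay":0,"az":0}])

```text
time: 16.97
position: [0.4203, 0.3107, 0.1156]
ee_rot: [0.2, 77.9, 17.2]
contact_force: [0.5, -0.2, -1.2]
finger_gap: 0.175
```

```bash
python3 goal.py .4156 .3087 .119 12 17
```

```text
t 16.97 q [ 22.8 -23.3 -34.1  67.2  -1.2   5.7] grasp now [0.4166 0.3095 0.1339] F [ 0.5 -0.2 -1.2] gap 0.175
TCP shift [-0.001  -0.0008 -0.0149] turn [-0.06  0.05 -0.01]
```

drive_tool(steps=[{"dx":-0.001,"dy":-0.0008,"dz":-0.005,"ax":0,"ay":0,"az":0},{"dx":0,"dy":0,"dz":-0.005,"ax":0,"ay":0,"az":0},{"dx":0,"dy":0,"dz":-0.003,"ax":0,"ay":0,"az":0},{"dx":0,"dy":0,"dz":-0.003,"ax":0,"ay":0,"az":0},{"dx":0,"dy":0,"dz":0,"ax":0,"ay":0,"az":0}])

```text
time: 17.38
position: [0.4193, 0.3103, 0.0985]
ee_rot: [0.2, 77.9, 17.3]
contact_force: [-0.1, 0.3, -1.0]
finger_gap: 0.171
```

drive_tool(steps=[{"dx":0,"dy":0,"dz":-0.002,"ax":0,"ay":0,"az":0},{"dx":0,"dy":0,"dz":-0.002,"ax":0,"ay":0,"az":0},{"dx":0,"dy":0,"dz":-0.002,"ax":0,"ay":0,"az":0}])

```text
time: 17.63
position: [0.4193, 0.3102, 0.0919]
ee_rot: [0.2, 77.9, 17.3]
contact_force: [-0.3, -0.9, 0.1]
finger_gap: 0.175
```

```bash
python3 goal.py .4156 .3087 .079 12 17
```

```text
t 17.63 q [ 22.8 -23.  -36.3  64.6  -1.2   5.6] grasp now [0.4155 0.309  0.1102] F [-0.3 -0.9  0.1] gap 0.175
TCP shift [ 0.     -0.0004 -0.0312] turn [-0.08  0.09 -0.06]
```

drive_tool(steps=[{"dx":0,"dy":0,"dz":-0.003,"ax":0,"ay":0,"az":0},{"dx":0,"dy":0,"dz":-0.003,"ax":0,"ay":0,"az":0},{"dx":0,"dy":0,"dz":-0.003,"ax":0,"ay":0,"az":0}])

```text
time: 17.88
position: [0.4195, 0.3102, 0.0824]
ee_rot: [0.2, 77.9, 17.3]
contact_force: [-1.2, 0.1, -0.9]
finger_gap: 0.176
```

drive_tool(steps=[{"dx":0,"dy":0,"dz":-0.004,"ax":0,"ay":0,"az":0},{"dx":0,"dy":0,"dz":-0.004,"ax":0,"ay":0,"az":0},{"dx":0,"dy":0,"dz":-0.003,"ax":0,"ay":0,"az":0}])

```text
time: 18.13
position: [0.4195, 0.3102, 0.0701]
ee_rot: [0.2, 77.9, 17.3]
contact_force: [-1.0, -0.3, -1.3]
finger_gap: 0.175
```

drive_tool(steps=[{"dx":0,"dy":0,"dz":-0.002,"ax":0,"ay":0,"az":0},{"dx":0,"dy":0,"dz":-0.002,"ax":0,"ay":0,"az":0}])

```text
time: 18.3
position: [0.4192, 0.3101, 0.0651]
ee_rot: [0.2, 77.9, 17.2]
contact_force: [-0.9, -1.6, -1.0]
finger_gap: 0.173
```

drive_tool(steps=[{"dx":0,"dy":0,"dz":-0.0015,"ax":0,"ay":0,"az":0},{"dx":0,"dy":0,"dz":-0.0015,"ax":0,"ay":0,"az":0}])

```text
time: 18.47
position: [0.4191, 0.3101, 0.0615]
ee_rot: [0.2, 77.9, 17.3]
contact_force: [0.3, 0.1, 0.0]
finger_gap: 0.171
```

drive_tool(steps=[{"dx":0,"dy":0,"dz":-0.001,"ax":0,"ay":0,"az":0},{"dx":0,"dy":0,"dz":0,"ax":0,"ay":0,"az":0}])

```text
time: 18.63
position: [0.4194, 0.3103, 0.0613]
ee_rot: [0.2, 77.9, 17.2]
contact_force: [0.5, -0.6, -0.3]
finger_gap: 0.171
```

drive_tool(steps=[{"dx":0,"dy":0,"dz":-0.001,"ax":0,"ay":0,"az":0},{"dx":0,"dy":0,"dz":0,"ax":0,"ay":0,"az":0}])

```text
time: 18.8
position: [0.4199, 0.3105, 0.0613]
ee_rot: [0.2, 77.8, 17.3]
contact_force: [0.9, 0.1, -0.7]
finger_gap: 0.179
```

The pin is home: z stopped at 0.0613, the same as at the grasp. Releasing.

drive_tool(steps=[{"dx":0,"dy":0,"dz":0,"ax":0,"ay":0,"az":0},{"dx":0,"dy":0,"dz":0,"ax":0,"ay":0,"az":0},{"dx":0,"dy":0,"dz":0,"ax":0,"ay":0,"az":0},{"dx":0,"dy":0,"dz":0,"ax":0,"ay":0,"az":0},{"dx":0,"dy":0,"dz":0,"ax":0,"ay":0,"az":0},{"dx":0,"dy":0,"dz":0,"ax":0,"ay":0,"az":0},{"dx":0,"dy":0,"dz":0,"ax":0,"ay":0,"az":0},{"dx":0,"dy":0,"dz":0,"ax":0,"ay":0,"az":0}], gripper=0)

```text
time: 19.47
position: [0.4203, 0.3106, 0.0612]
ee_rot: [0.2, 77.8, 17.3]
contact_force: [0.1, 0.1, -0.6]
finger_gap: 1.001
```

drive_tool(steps=[{"dx":0,"dy":0,"dz":0.015,"ax":0,"ay":0,"az":0},{"dx":-0.004,"dy":0,"dz":0.025,"ax":0,"ay":0,"az":0},{"dx":-0.005,"dy":0,"dz":0.03,"ax":0,"ay":0,"az":0},{"dx":-0.005,"dy":0,"dz":0.03,"ax":0,"ay":0,"az":0},{"dx":0,"dy":-0.02,"dz":0.03,"ax":0,"ay":0,"az":0},{"dx":0,"dy":-0.03,"dz":0.01,"ax":0,"ay":0,"az":0},{"dx":0,"dy":-0.03,"dz":0,"ax":0,"ay":0,"az":0},{"dx":0,"dy":0,"dz":0,"ax":0,"ay":0,"az":0}])

```text
time: 20.13
position: [0.4021, 0.2275, 0.2059]
ee_rot: [-0.3, 77.9, 17.0]
contact_force: [-0.7, 0.0, -0.5]
finger_gap: 0.997
```

```bash
python3 goal.py .41 .2 .2 12
python3 - <<'E'
from h import *
s=save("side","s8.png"); t=save("top","t8.png")
a=cv2.resize(s[170:330,190:350],(590,590),interpolation=cv2.INTER_CUBIC)
cv2.imwrite("pics/g8.png",a[:,:,::-1])
print(blob(s,*BLUE,(235,265,285,330))[:2])
E
```

```text
t 20.13 q [ 12.6 -36.  -33.5  80.4   0.9  -4.6] grasp now [0.3984 0.2263 0.2242] F [-0.7  0.  -0.5] gap 0.997
TCP shift [ 0.0116 -0.0263 -0.0242] turn [ 0.05  0.09 -0.3 ]
(array([258.1504065 , 285.81707317]), array([252, 276,  13,  22, 246], dtype=int32))
```

View pics/g8.png

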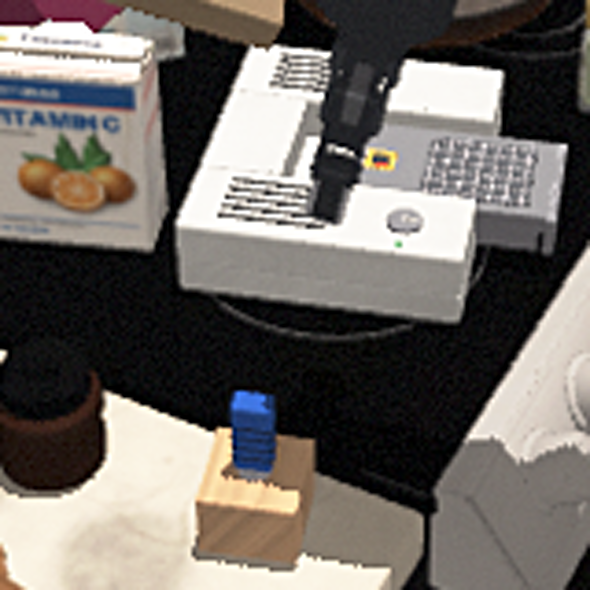

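The pin stands upright in its stand. Its blue blob is at (258.2,285.8), 22 px tall, against (258.3,286.1) and 22 px at the start. The slide is fully out and the gripper is clear, so I'm handing in.

```bash
python3 -c "
from workcell import env
print(env.sign_off())"
```

```text
the job is handed in; nothing more can be done
None
```

The slide is pushed all the way out and the pin is back upright in its stand; I handed the job in at about 20 s. No verdict was reported.

- **Button and slide:** I lifted the pin out, lowered its tip into the recess and pressed the button to its hard stop with about 10 N. I held it there while pushing the slide to its end stop. The most the tool felt in any reading was about 13 N.
- **Slide travel:** The side camera puts it at 49.6 mm and the arm's own motion at about 50 mm.
- **Pin position:** The tool height when the pin seated matched the grasp height (0.0613 m against 0.061 m). The handle's image position is back within 0.3 px of where it started, and the gripper is open and clear.
- **Not separately checked:** I did not measure the jar, spice, salt and turner again. The arm never came near them and I felt no unexpected contact.

**Disagreements along the way:**
- The networks' locations were up to about 10 px off, so I measured by colour and corner points instead.
- The two cameras disagreed by 2–4 mm on the recess. I settled that by comparing the pin's tip with the recess frame in the same picture.
- The press eased off briefly during the first 4 mm of the push, so I pressed down again before continuing.
- The stand's hole could not be seen in shadow. I found it again from the arm's recorded position and the stand's edges.

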